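# Put the small weights away

## Task

The training session in the garage is over: put all the small weights away. Lower every rubber disc that is out over the upright steel rod, level and gently without letting it drop, so that they lie flat on one another on the rod's foot; stand every rectangular weight on end, short edge down, on the floor of a slot of the wooden rack, one to a slot; and twist the lid of the chalk jar clockwise until it is fully shut. Leave the drink bottle and the roll of tape where they are.

Things in the scene. Friction and masses are not known exactly. Their poses are not given: they have to be found in the camera images.
- post: storage post fixed to the bench: round foot flange 90 mm across and 8 mm thick, with an upright steel rod 25 mm in diameter in its middle; the rod's top is 188 mm above the bench and its last 14 mm taper to 12 mm across. Origin on the bench under the rod's axis; z up
- post_foot (a point): centre of the top face of the post's foot flange, 8 mm above the bench, on the rod's axis: the first disc comes to rest here
- disc_a: black rubber weight disc, loose, 0.4-0.6 kg, may be absent: 170 mm across, 22 mm thick, bore 28 mm. Origin at its underside's centre, z its axis. Hub 52 mm across, rim from 68 to 85 mm radius, 3 narrow bars 18 mm wide at 0 (its x axis), 120, 240 degrees and 3 webs at 60, 180, 300, 26 mm wide, 50 mm outside 46 mm radius; open between: pinch a narrow bar, a finger either side
- disc_b: another disc, the same as disc_a, may be absent
- disc_c: another disc, the same as disc_a, may be absent
- brick_a: grey rectangular add-on weight, loose, 0.3 to 0.5 kg, may be absent: 110 mm (its x) by 60 mm (its y) by 24 mm thick (its z). Origin at the centre of one 110 x 60 face, the underside as it lies flat at the start, z through its thickness
- brick_b: second rectangular weight, the same as brick_a (may be absent)
- rack: wooden slotted rack fixed to the bench, 152 mm along its x, 90 mm along its y, 58 mm high: 8 mm base board and five upright boards across it, 8 mm thick and 50 mm high, leaving four slots 28 mm wide (rack x), 90 mm long (rack y, open at both ends), 50 mm deep. Origin at the centre of its underside, z up
- slot_0 (a point): middle of the floor of the slot at the rack's -x end, 8 mm above the bench; the other slots follow every 36 mm along rack +x
- slot_1 (a point): middle of the floor of the second slot
- slot_2 (a point): middle of the floor of the third slot
- slot_3 (a point): middle of the floor of the slot at the rack's +x end
- jar: white chalk jar, 92 mm across and 100 mm high to its shoulder, in a steel foot ring fixed to the bench, with a grey lid on top. Origin at the centre of its underside, z up. A small black mark on its shoulder shows where the mark on the lid points when it is shut
- lid_top (a point): centre of the lid's top face, 125 mm above the bench, on the lid's axis; the lid is 58 mm across and 24 mm high, its lower edge 1 mm above the jar's shoulder; a black bar on its top serves as its mark
- lid (a joint): turn of the lid in radians, growing clockwise seen from above; 0 is loosest, fully shut is its stop at 1.4; it turns against a friction of about 0.12 N m, stays where it is left and cannot come off
- drink: blue drink bottle, 68 mm across, 170 mm high, loose; a bystander
- tape: roll of white sports tape lying flat, 96 mm across, 38 mm high, open in the middle, loose; a bystander
There are look-alikes about, which are no part of the job. Leave any red look-alike of the disc_c alone.

How it is judged:
By the outcome, as a careful person would: the job done as asked, in the order asked, and still so for the second after the job is handed in, with the robot touching nothing.
Of disc_a, disc_b, disc_c, brick_a, brick_b only 4 to 5 are there at a start; the rules pass over those that are not, and their reading is None.
At some moment in a run one of disc_a, disc_b, disc_c may be knocked a few centimetres aside while the robot is not near it.
It also fails if it takes over 210 s, if anything falls off the work surface, if the arm or the gripper's body presses on something with over 40 N, if the wrist force passes 120 N, or if a joint passes its speed limit or range.

## Robot

A 6-joint arm with a two-finger parallel gripper is mounted at the origin on the work surface. World frame = base frame: x ahead of the robot, y to its left, z up, the work surface at z = 0. Lengths are in m, angles in rad, forces in N, time in s.
With the tool pointing down it reaches from about 0.225 to 0.875 m from the base axis. Payload 3.4 kg.
Tool frame: the origin (TCP) lies at the very end of the fingers, on their centre line; the grasp point (between the pads) lies 19 mm behind it; z points along the fingers, y is the line along which they close (so a half turn about z gives the same grasp; the last joint's range is limited). The gripper opens to 85 mm and grips with 20 to 120 N. Pads are 22 mm wide; open, the fingers measure 114 mm over their backs; the gripper's body (76 mm by 85 mm) begins 54 mm behind the grasp point. The pads swing forward as they close: fully open they stand 13 mm farther back than shut.
Start: joints at [-1.45, 0.276, 1.505, -0, 1.361, -0.121], TCP at [0.138, -0.558, 0.231] pointing down, gripper open.
Joint ranges: [-2.89, 2.89], [-0.75, 2.08], [0.22, 2.7], [-1.18, 4.32], [0.11, 2.71], [-2.7, 2.7]. Speed limits (rad/s): [2.57, 2.57, 3.14, 3.14, 3.14, 3.14].

## Interface

Orientations are given as a unit quaternion [w, x, y, z].
In Python, from rig import manip, eyes gives the robot as it stands.
- The arm moves only by the tool servo_tool, never from a script. Its argument "series" is text: rows parted by semicolons, each of 7 numbers parted by spaces: the shift along the tool's x, y, z in m, then the turn, a rotation vector about the tool's x, y, z in degrees, then the closure, from 0 (fully open) to 1 (shut). In form: dx dy dz ax ay az fingers; .... A call has 1 to 5 rows; each row is the pose to reach, as a shift and turn from the pose commanded when the call began, along the tool's axes at that moment; what a row does not reach only later rows make up. A row lasts 1/10 s, in which the tool goes at most 50 mm and 8.59 degrees, less where a joint would pass 70% of its speed; a pose out of reach is approached as far as the arm can. A call with a gripper value outside its range is refused whole. The fingers move at their own pace and stop on an object; "squeeze" is the grip in N (left out, the last holds). Time passes only in rows, so rows that repeat a pose let the fingers close. It gives the time, the measured TCP pose, the force, the opening and the grip force at its end, in the units of the state.
- manip.get_state(): the state, without advancing time (a new reading comes with each control period).
- eyes.get_image(name): name is "scene" or "top" or "wrist"; returns the picture (480x640x3 uint8, red, green, blue); there is no depth.
- eyes.camera_info(name): a dict with "fx", "fy", "cx", "cy" (pixels), "dist" ([k1, k2, p1, p2, k3] as OpenCV has them; the pictures are not rectified), "eye" and "orientation" of the camera in the world. Camera axes: x right, y down, z forward; pixel columns grow to the right and rows downward; lengths in m; the calibration is good to about 2 mm. A picture is of the moment at which its call begins: read the wrist's pose just before it. camera_info takes no time and is no camera call; for the wrist camera it gives the pose at the moment of the call.
- manip.sign_off(): hands the job in; it is judged then, once.
The state is a dict: "clock": time; "qpos": joint angles; "qd": joint speeds; "effort": joint torques, N m; "position": TCP position; "ee_rot": TCP orientation; "contact_force": force on the tool from outside, world axes, zero at the start; "moment": the same for the moment, N m; "width": finger opening in m; "gripper_force": force on a finger pad.
Only numpy, scipy, OpenCV 4.12 (cv2) and the standard library are available. Lean on these libraries where they do the work, as an engineer would, in place of code of your own. Each camera call takes 0.05 s, during which the arm holds its last target. There are 200 camera calls.

## Working session

There is one attempt and no reset: what is moved stays moved. The work goes in short steps, Python scripts to look and compute and a tool call to move; the robot and the scene stay as the last step left them, time stands still between calls to the robot, and variables do not carry over. Pictures are saved under pics/ and viewed, at most 14 in all, crops included, and the job is handed in when it is done.

Besides the shell and the picture viewer there is one more tool, called after "Request:" as name(argument=value, ...) on one line, values as JSON. servo_tool: Moves the arm, as the interface text tells. Its arguments: {"type":"object","properties":{"series":{"type":"string"},"squeeze":{"type":"number"}},"required":["series"]}

```bash
mkdir -p pics; ls; cat > h.py <<'E'
import numpy as np, cv2, json
from rig import manip, eyes
from scipy.spatial.transform import Rotation as R
def q2R(q): return R.from_quat([q[1],q[2],q[3],q[0]])
def snap(n,f):
    i=eyes.camera_info(n); im=eyes.get_image(n); cv2.imwrite(f'pics/{f}.png',im[:,:,::-1])
    json.dump({k:np.asarray(v).tolist() for k,v in i.items() if k in('fx','fy','cx','cy','dist','eye','orientation')},open(f'pics/{f}.json','w')); return im
def ray(f,uv,z):
    i=json.load(open(f'pics/{f}.json'));K=np.array([[i['fx'],0,i['cx']],[0,i['fy'],i['cy']],[0,0,1.]])
    p=cv2.undistortPoints(np.array(uv,float).reshape(-1,1,2),K,np.array(i['dist'])).reshape(-1,2)
    d=q2R(i['orientation']).apply(np.c_[p,np.ones(len(p))]);e=np.array(i['eye'])
    return e+d*((np.asarray(z)-e[2])/d[:,2])[:,None]
def proj(f,P):
    i=json.load(open(f'pics/{f}.json'));K=np.array([[i['fx'],0,i['cx']],[0,i['fy'],i['cy']],[0,0,1.]])
    c=q2R(i['orientation']).inv().apply(np.atleast_2d(P)-np.array(i['eye']))
    return cv2.projectPoints(c,np.zeros(3),np.zeros(3),K,np.array(i['dist']))[0].reshape(-1,2)
E
python3 - <<'E'
from h import *
print(manip.get_state())
for n in('top','scene'): snap(n,n+'0'); i=eyes.camera_info(n);print(n,i)
E
```

```text
pics
{'clock': 0.0, 'qpos': array([-1.45001031e+00,  2.76607157e-01,  1.50614916e+00,  1.12408921e-05,
        1.36066528e+00, -1.21012949e-01]), 'qd': array([ 1.25190411e-03,  1.22225657e-03, -1.69288610e-03, -1.41586441e-03,
        2.01921019e-05, -6.86203801e-04]), 'effort': array([ 2.57245410e-04, -4.16772759e+01, -2.45804769e+01, -1.97227191e-04,
        1.09880735e-02,  7.87151293e-06]), 'position': array([ 0.13761156, -0.55775196,  0.23042637]), 'ee_rot': array([-9.14468748e-04,  9.92700282e-01,  1.20603952e-01,  5.59950483e-06]), 'contact_force': array([ 0.58299372, -0.27039697,  0.00372275]), 'moment': array([-0.0236476 , -0.02055738, -0.02615004]), 'gripper_force': 0.0, 'width': 0.08576838824304817}
top {'fx': 603.3301535370699, 'fy': 603.3301535370699, 'cx': 316.4578551801614, 'cy': 244.3624020058328, 'dist': array([-0.15855865,  0.        ,  0.        ,  0.        ,  0.        ]), 'eye': array([0.40787244, 0.1320722 , 1.86749078]), 'orientation': array([-0.02871372,  0.71218987, -0.7008012 ,  0.028962  ])}
scene {'fx': 577.3245190867359, 'fy': 577.3245190867359, 'cx': 317.6577510461148, 'cy': 240.77570693240372, 'dist': array([-0.14324883,  0.        ,  0.        ,  0.        ,  0.        ]), 'eye': array([1.5205217 , 0.24545111, 1.25589864]), 'orientation': array([-0.23243673,  0.61370932,  0.70930424, -0.25733546])}
```

View pics/top0.png

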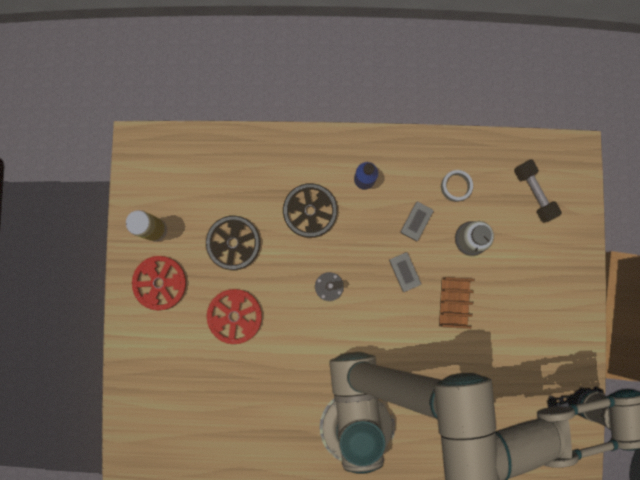

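View pics/scene0.png

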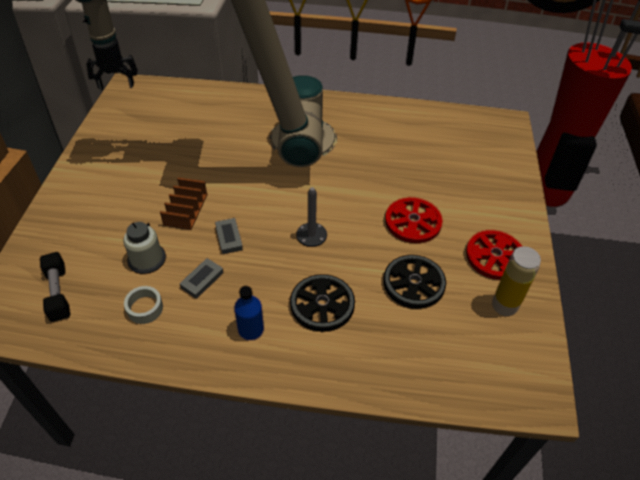

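The top picture shows the following:
- Two black discs at (233,243) and (310,210). Two red ones at (159,283) and (235,316) are look-alikes and stay where they are.
- Bricks at (417,221) and (405,272).
- The rack at (456,302), the post at (329,286) and the jar at (474,238).

The black discs fit "black rubber disc", so I'll confirm them in an enlarged crop.

```bash
python3 - <<'E'
from h import *
im=cv2.imread('pics/top0.png'); rows=[]
t=[(233,243),(310,210),(329,286),(411,246),(474,238),(456,302)]
ti=[]
for c in t:
    x0,y0=c[0]-33,c[1]-37
    p=cv2.resize(im[y0:y0+75,x0:x0+66],None,fx=4,fy=4,interpolation=cv2.INTER_CUBIC)
    p=cv2.convertScaleAbs(p,alpha=1.8,beta=10)
    for k in range(0,66,10): cv2.line(p,(k*4,0),(k*4,5),(0,255,255),1);cv2.putText(p,str(x0+k),(k*4,14),0,.3,(0,255,255),1)
    for k in range(0,75,10): cv2.line(p,(0,k*4),(5,k*4),(0,255,255),1);cv2.putText(p,str(y0+k),(0,k*4+4),0,.3,(0,255,255),1)
    ti.append(p)
cv2.imwrite('pics/m.png',np.vstack([np.hstack(ti[:3]),np.hstack(ti[3:])]))
print(ray('top0',[(233,242),(310,210)],.022),ray('top0',[(329,287)],.008),ray('top0',[(417,221),(405,272)],.024),ray('top0',[(474,238)],.1),ray('top0',[(456,302)],.058))
E
```

```text
[[0.56192297 0.38969049 0.022     ]
 [0.66480544 0.15426901 0.022     ]] [[0.42891877 0.09193609 0.008     ]] [[ 0.63606954 -0.17688292  0.024     ]
 [ 0.47798604 -0.14018785  0.024     ]] [[ 0.57896895 -0.33580671  0.1       ]] [[ 0.38819366 -0.29110618  0.058     ]]
```

View pics/m.png

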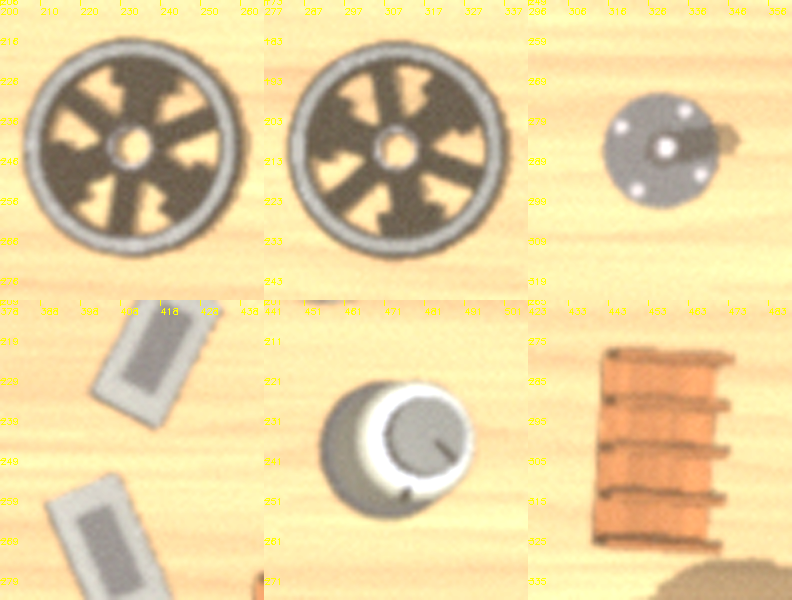

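The crop confirms both discs are black, with narrow bars and wide webs, and that both bricks are grey. The lid mark is about 90° short of the shoulder mark. Next I'll check how the wrist camera is mounted and work out the first move.

```bash
cat >> h.py <<'E'
def tool(yaw,tilt=0):  # yaw deg of tool x in world; tilt deg about tool y
    return R.from_euler('z',yaw,degrees=True)*R.from_euler('x',180,degrees=True)*R.from_euler('y',tilt,degrees=True)
def go(p,Rt,p0=None,R0=None):
    s=manip.get_state(); 
    if R0 is None: R0=q2R(s['ee_rot'])
    if p0 is None: p0=s['position']
    d=R0.inv().apply(np.array(p)-p0); v=(R0.inv()*Rt).as_rotvec(degrees=True)
    print('go',(d*1000).round(1),v.round(1),'rows',max(np.linalg.norm(d)/.05,np.linalg.norm(v)/8.59).round(1))
def st():
    s=manip.get_state();r=q2R(s['ee_rot']);x=r.as_matrix()[:,0]
    print('t%.1f'%s['clock'],'p',(s['position']*1000).round(1),'yaw %.1f'%np.degrees(np.arctan2(x[1],x[0])),'z',r.as_matrix()[:,2].round(3),'F',s['contact_force'].round(1),'M',s['moment'].round(2),'w %.1f g %.0f'%(s['width']*1e3,s['gripper_force']),'q',s['qpos'].round(2))
E
python3 - <<'E'
from h import *
st(); i=eyes.camera_info('wrist'); s=manip.get_state(); r=q2R(s['ee_rot'])
print('cam in tool',r.inv().apply(np.array(i['eye'])-s['position']),(r.inv()*q2R(i['orientation'])).as_matrix().round(3),i['fx'])
# disc fits in top
im=cv2.imread('pics/top0.png'); 
for c in((233,243),(310,210)):
    m=(cv2.cvtColor(im,cv2.COLOR_BGR2HSV)[:,:,1]<70).astype(np.uint8); 
    x0,y0=c[0]-33,c[1]-33; n,l,stt,cen=cv2.connectedComponentsWithStats(m[y0:y0+66,x0:x0+66]); k=1+np.argmax(stt[1:,4]); print(stt[k],cen[k]+[x0,y0],ray('top0',[stt[k][:2]+stt[k][2:4]/2-.5+[x0,y0]],.02))
go([.60,.27,.30],tool(0))
E
```

```text
t0.1 p [ 137.6 -557.8  230.5] yaw 13.9 z [-0.     0.002 -1.   ] F [-0.5 -0.5 -1.2] M [-0.02 -0.03  0.03] w 85.5 g 0 q [-1.45  0.28  1.51 -0.    1.36 -0.12]
cam in tool [ 8.39939988e-02  7.35624764e-06 -1.42205367e-01] [[ 0.001 -0.946 -0.325]
 [ 1.     0.001 -0.   ]
 [ 0.    -0.325  0.946]] 404.67033007873385
[  6   6  54  54 788] [232.47715736 242.51015228] [[0.56051884 0.39147732 0.02      ]]
[  6   7  54  53 780] [309.96153846 210.72307692] [[0.66505915 0.1558371  0.02      ]]
go [ 647.2 -693.1  -68.2] [-0.1  0.  13.9] rows 19.0
```

Request:
servo_tool(series="0.045 -0.04 -0.006 0 0 0 0.66; 0.085 -0.08 -0.012 0 0 0 0.66; 0.115 -0.108 -0.018 0 0 0 0.66; 0.145 -0.135 -0.024 0 0 0 0.66; 0.145 -0.135 -0.03 0 0 0 0.66", squeeze=60)

```text
clock: 0.6
position: [0.2483, -0.3869, 0.2615]
ee_rot: [-0.002, 0.992, 0.123, 0.001]
contact_force: [-0.3, -0.8, 0.6]
width: 0.029
gripper_force: 0.0
```

Request:
servo_tool(series="0.03 -0.028 -0.005 0 0 0 0.66; 0.06 -0.056 -0.01 0 0 0 0.66; 0.09 -0.084 -0.015 0 0 0 0.66; 0.12 -0.112 -0.02 0 0 0 0.66; 0.145 -0.135 -0.02 0 0 0 0.66")

```text
clock: 1.1
position: [0.3555, -0.2259, 0.2819]
ee_rot: [0.001, 0.993, 0.121, 0.0]
contact_force: [0.1, 0.1, -0.4]
width: 0.0289
gripper_force: 0.0
```

Request:
servo_tool(series="0.03 -0.028 0 0 0 0 0.66; 0.06 -0.056 0 0 0 0 0.66; 0.09 -0.084 0 0 0 0 0.66; 0.12 -0.112 0 0 0 0 0.66; 0.145 -0.135 0 0 0 0 0.66")

```text
clock: 1.6
position: [0.4641, -0.0597, 0.2811]
ee_rot: [0.0, 0.993, 0.121, 0.0]
contact_force: [0.2, -1.0, -0.7]
width: 0.0291
gripper_force: 0.0
```

Request:
servo_tool(series="0.03 -0.028 0 0 0 0 0.66; 0.06 -0.056 0 0 0 0 0.66; 0.09 -0.084 0 0 0 0 0.66; 0.12 -0.112 0 0 0 0 0.66; 0.145 -0.135 0 0 0 0 0.66")

```text
clock: 2.1
position: [0.5729, 0.1061, 0.2807]
ee_rot: [0.0, 0.993, 0.121, -0.0]
contact_force: [-1.1, 0.3, -0.1]
width: 0.029
gripper_force: 0.0
```

Request:
servo_tool(series="0.03 -0.028 0 0 0 4 0.66; 0.06 -0.056 0 0 0 8 0.66; 0.09 -0.084 0 0 0 13.9 0.66; 0.12 -0.112 0 0 0 13.9 0.66; 0.136 -0.135 0 0 0 13.9 0.66")

```text
clock: 2.6
position: [0.6735, 0.2698, 0.2796]
ee_rot: [0.0, 1.0, -0.0, -0.0]
contact_force: [0.4, -0.3, 0.3]
width: 0.0291
gripper_force: 0.0
```

```bash
python3 - <<'E'
from h import *
snap('wrist','w1'); st()
for c in([.5605,.3915],[.665,.1558]): print(proj('w1',[[*c,.022]]))
E
```

```text
t2.6 p [674.  274.3 278.7] yaw 0.1 z [ 0.     0.004 -1.   ] F [ 2.5  2.  -0.1] M [ 0.12 -0.08  0.03] w 29.1 g 0 q [0.29 0.5  1.04 0.   1.6  1.86]
[[208.27613033 298.40070606]]
[[431.18855576 205.30344949]]
```

View pics/w1.png

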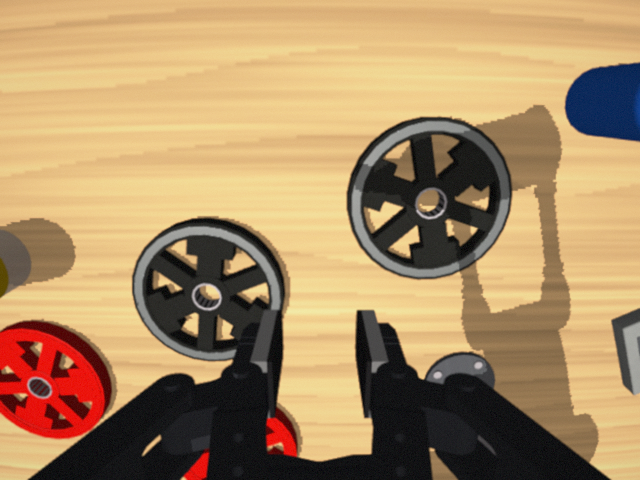

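The wrist view shows black disc 1 with its hub at (430,203) and a narrow bar pointing up, and disc 2 with its hub at (207,295). Next I'll fit centres and angles.

```bash
cat >> h.py <<'E'
from scipy.optimize import minimize
from scipy.ndimage import map_coordinates
def samp(im,f,P):
    uv=proj(f,P); return map_coordinates(im,[uv[:,1],uv[:,0]],order=1,mode='nearest')
def fitdisc(f,c0,z=.022):
    im=cv2.imread(f'pics/{f}.png'); g=cv2.GaussianBlur(cv2.cvtColor(im,cv2.COLOR_BGR2GRAY),(3,3),0).astype(float)
    t=np.radians(np.arange(0,360,4)); rr=np.arange(.068,.0841,.002)
    def ring(c,r): return samp(g,f,np.c_[c[0]+r*np.cos(t),c[1]+r*np.sin(t),np.full(len(t),z)])
    cost=lambda c:sum(np.median(np.abs(v-np.median(v))) + .2*v.std() for v in(ring(c,r) for r in rr))
    c=minimize(cost,c0,method='Nelder-Mead',options=dict(initial_simplex=[c0,[c0[0]+.004,c0[1]],[c0[0],c0[1]+.004]])).x
    tt=np.arange(0,120,.5); best=[]
    for a in tt:   # bar 18 wide for r 28..66, open flanks at +-15mm
        s=0
        for k in range(3):
            w=np.radians(a+120*k); R2=np.array([[np.cos(w),-np.sin(w)],[np.sin(w),np.cos(w)]])
            for y,sg in((0,-1),(.005,-1),(-.005,-1),(.0145,1),(-.0145,1)):
                q=np.c_[np.linspace(.045,.062,8),np.full(8,y)]@R2.T
                s+=sg*np.minimum(samp(g,f,np.c_[q+c,np.full(8,z)]),90).mean()
        best.append(s)
    return c,tt[np.argmax(best)],cost(c),max(best)
E
python3 - <<'E'
from h import *
r1=fitdisc('w1',[.665,.1558]); r2=fitdisc('w1',[.5605,.3915]); print(r1,r2)
im=cv2.imread('pics/w1.png')
for c,a,*_ in(r1,r2):
    t=np.radians(np.arange(0,360,6)); 
    for r in(.085,.014): 
        for p in proj('w1',np.c_[c[0]+r*np.cos(t),c[1]+r*np.sin(t),t*0+.022]): cv2.circle(im,tuple(int(v) for v in p.round()),0,(0,255,0),-1)
    for k in range(3):
        w=np.radians(a+120*k); p=proj('w1',np.array([[c[0]+r*np.cos(w),c[1]+r*np.sin(w),.022] for r in(.03,.068)])).round().astype(int); cv2.line(im,tuple(map(int,p[0])),tuple(map(int,p[1])),(0,255,255),1)
cv2.imwrite('pics/w1o.png',cv2.resize(im[110:370,120:520],None,fx=2,fy=2))
def bar(r,tip=.052,z=.2,tilt=-7,k=0):
    c,a=r[0],r[1]+120*k
    w=np.radians(a); go([c[0]+tip*np.cos(w),c[1]+tip*np.sin(w),z],tool(a,tilt)); print(a)
bar(r1,z=.1);bar(r1,z=.1,k=2)
E
```

```text
(array([0.66746949, 0.15661388]), np.float64(11.0), np.float64(160.5979398273921), np.float64(158.52655878503907)) (array([0.56240132, 0.39349651]), np.float64(58.5), np.float64(166.55990617681258), np.float64(-10.872872294699732))
go [ 44.2 108.6 178.3] [ -0.9  -7.  -10.8] rows 4.3
11.0
go [-23.9 167.5 178.1] [  6.5  -4.5 109. ] rows 12.7
251.0
```

View pics/w1o.png

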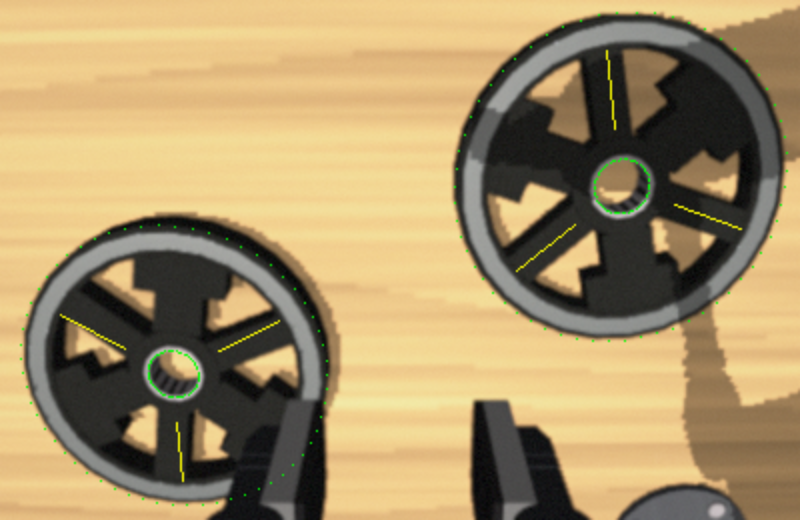

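Request:
servo_tool(series="0.01 0.022 0.036 0 -1.4 -2.2 0.72; 0.02 0.044 0.072 0 -2.8 -4.4 0.72; 0.03 0.066 0.108 0 -4.5 -6.6 0.72; 0.04 0.088 0.144 -0.5 -6 -8.8 0.72; 0.044 0.1076 0.178 -0.9 -7 -10.5 0.72")

```text
clock: 3.15
position: [0.7163, 0.1584, 0.1005]
ee_rot: [0.008, 0.994, 0.091, -0.062]
contact_force: [0.6, -0.1, 0.2]
width: 0.024
gripper_force: 0.0
```

Request:
servo_tool(series="0 0 0 0 0 0 0.72; 0.0037 0 0.03 0 0 0 0.72; 0.0075 0 0.061 0 0 0 0.72; 0.0075 0 0.061 0 0 0 0.72")

```text
clock: 3.55
position: [0.7125, 0.1606, 0.0387]
ee_rot: [0.008, 0.994, 0.091, -0.065]
contact_force: [-1.1, -0.5, -0.5]
width: 0.0242
gripper_force: 0.0
```

```bash
python3 - <<'E'
from h import *
st(); snap('wrist','w2')
im=cv2.imread('pics/w2.png'); cv2.imwrite('pics/w2v.png',im)
go([.7185,.1675,.006],tool(10.5,-7))
E
```

```text
t3.5 p [712.5 160.6  38.7] yaw 10.4 z [-0.127 -0.027 -0.992] F [-1.1 -0.5 -0.5] M [-0.01 -0.04  0.01] w 24.2 g 0 q [ 0.13  0.71  1.26 -0.01  1.31  1.52]
go [10.  -5.8 34.1] [ 0.2  0.2 -0.1] rows 0.7
```

View pics/w2v.png

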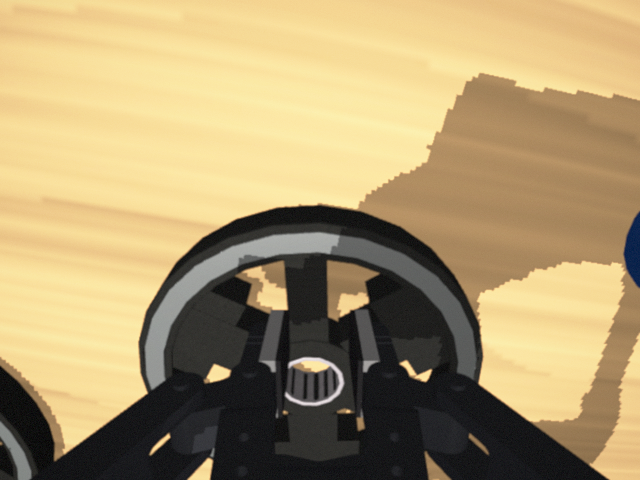

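Request:
servo_tool(series="0.006 -0.006 0 0 0 0 0.72; 0.006 -0.006 0 0 0 0 0.72; 0.008 -0.006 0.017 0 0 0 0.72; 0.01 -0.006 0.034 0 0 0 0.72; 0.01 -0.006 0.034 0 0 0 0.72")

```text
clock: 4.1
position: [0.7189, 0.1676, 0.0063]
ee_rot: [0.008, 0.994, 0.091, -0.062]
contact_force: [0.2, -0.4, -0.5]
width: 0.0238
gripper_force: 0.0
```

```bash
python3 - <<'E'
from h import *
st(); snap('wrist','w3')
E
```

```text
t4.1 p [718.9 167.6   6.3] yaw 10.5 z [-0.122 -0.027 -0.992] F [ 0.2 -0.4 -0.5] M [ 0.1  -0.02  0.  ] w 23.8 g 0 q [ 0.14  0.74  1.27 -0.01  1.26  1.53]
```

Request:
servo_tool(series="0 0 0 0 0 0 0.9; 0 0 0 0 0 0 1; 0 0 0 0 0 0 1; 0 0 0 0 0 0 1; 0 0 0 0 0 0 1", squeeze=100)

```text
clock: 4.65
position: [0.7208, 0.1675, 0.0085]
ee_rot: [0.008, 0.994, 0.091, -0.06]
contact_force: [0.5, 0.2, 5.8]
width: 0.0149
gripper_force: 101.2
```

Request:
servo_tool(series="-0.001 0 -0.008 0 0 0 1; -0.0025 0 -0.02 0 0 0 1; -0.005 0 -0.04 0 0 0 1; -0.01 0 -0.08 0 0 0 1; -0.012 0 -0.1 0 0 0 1")

```text
clock: 5.15
position: [0.7211, 0.1682, 0.1106]
ee_rot: [0.008, 0.994, 0.091, -0.059]
contact_force: [0.6, 0.6, -4.3]
width: 0.015
gripper_force: 99.9
```

Request:
servo_tool(series="-0.005 0 -0.04 0 0 0 1; -0.01 0 -0.08 0 0 0 1; -0.015 0 -0.12 0 0 0 1; -0.018 0 -0.15 0 0 0 1; -0.018 0 -0.15 0 0 0 1")

```text
clock: 5.65
position: [0.7223, 0.1691, 0.2646]
ee_rot: [0.008, 0.994, 0.091, -0.056]
contact_force: [1.2, -0.2, -4.0]
width: 0.0153
gripper_force: 100.0
```

```bash
python3 - <<'E'
from h import *
st(); snap('wrist','w4')
E
```

```text
t5.7 p [722.3 169.1 264.6] yaw 10.4 z [-0.109 -0.025 -0.994] F [ 1.2 -0.2 -4. ] M [ 0.06 -0.46  0.  ] w 15.3 g 100 q [ 0.14  0.6   0.9  -0.01  1.75  1.53]
```

View pics/w4.png

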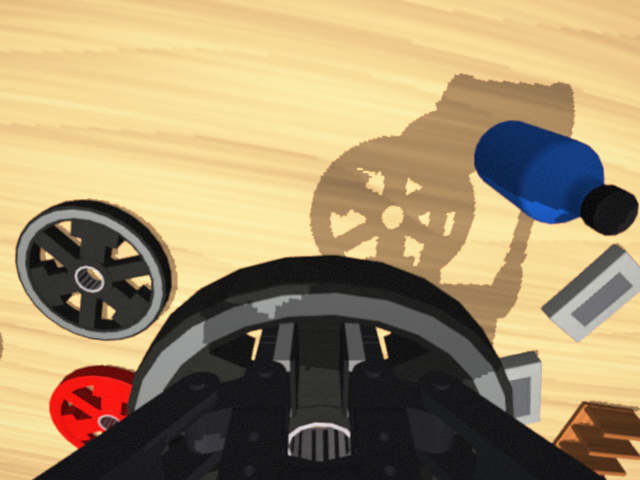

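```bash
python3 - <<'E'
from h import *
im=cv2.imread('pics/w4.png')
s=manip.get_state(); Rg=q2R(np.array([.008,.994,.091,-.060])); pg=np.array([.7208,.1675,.0085])
Rn=q2R(s['ee_rot']); pn=s['position']
c=np.array([.6675,.1566]); t=np.radians(np.arange(0,360,2))
for dt,col in((0,(0,255,0)),(3,(0,0,255))):
  for r in(.085,.068,.014):
    W=np.c_[c[0]+r*np.cos(t),c[1]+r*np.sin(t),t*0+.022]
    L=Rg.inv().apply(W-pg); L=R.from_euler('y',dt,degrees=True).apply(L-[0,0,-.013])+[0,0,-.013]
    for p in proj('w4',Rn.apply(L)+pn).round().astype(int): cv2.circle(im,tuple(map(int,p)),0,col,-1)
cv2.imwrite('pics/w4o.png',cv2.resize(im[240:480,110:530],None,fx=1.9,fy=1.9))
E
```

```text
(no output)
```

View pics/w4o.png

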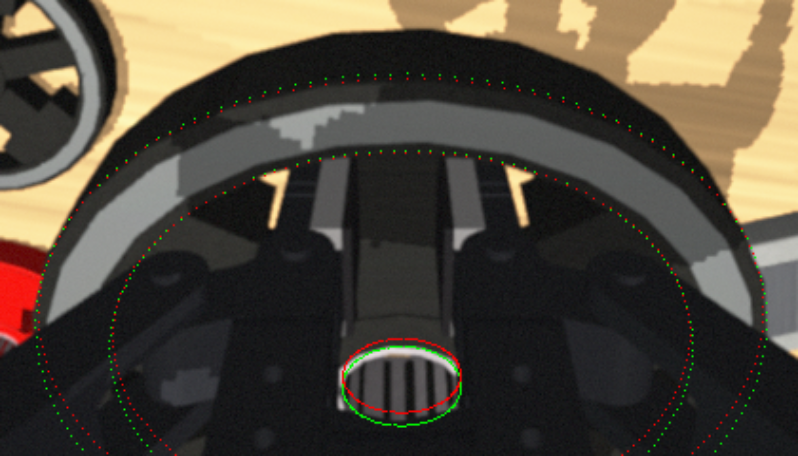

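Request:
servo_tool(series="-0.03 -0.013 0.002 0 0 0 1; -0.06 -0.026 0.004 0 0 0 1; -0.09 -0.039 0.005 0 0 0 1; -0.12 -0.052 0.006 0 0 0 1; -0.15 -0.064 0.008 0 0 0 1")

```text
clock: 6.2
position: [0.5586, 0.2043, 0.2655]
ee_rot: [0.008, 0.994, 0.091, -0.064]
contact_force: [0.0, 0.2, -4.5]
width: 0.0151
gripper_force: 99.8
```

Request:
servo_tool(series="-0.03 -0.013 0.002 0 0 0 1; -0.06 -0.026 0.004 0 0 0 1; -0.09 -0.039 0.005 0 0 0 1; -0.122 -0.053 0.006 0 -0.6 0 1; -0.122 -0.053 0.008 0 -0.6 0 1")

```text
clock: 6.7
position: [0.4257, 0.2345, 0.2739]
ee_rot: [0.008, 0.993, 0.092, -0.07]
contact_force: [1.0, 1.2, -4.9]
width: 0.0149
gripper_force: 99.8
```

Request:
servo_tool(series="0 0 0 0 0 0 1; 0 0 0 0 0 0 1")

```text
clock: 6.9
position: [0.4318, 0.2339, 0.274]
ee_rot: [0.009, 0.994, 0.091, -0.067]
contact_force: [-0.5, -0.2, -5.2]
width: 0.0152
gripper_force: 99.8
```

```bash
python3 - <<'E'
from h import *
st(); snap('wrist','w5'); print(proj('w5',[[.429,.092,.188],[.429,.092,.008]]))
E
```

```text
t6.9 p [431.8 233.9 274. ] yaw 10.4 z [-0.132 -0.03  -0.991] F [-0.5 -0.2 -5.2] M [ 0.05 -0.43  0.02] w 15.2 g 100 q [0.34 0.2  1.51 0.02 1.56 1.73]
[[536.00377755 278.32057397]
 [452.39446821 188.01300262]]
```

View pics/w5.png

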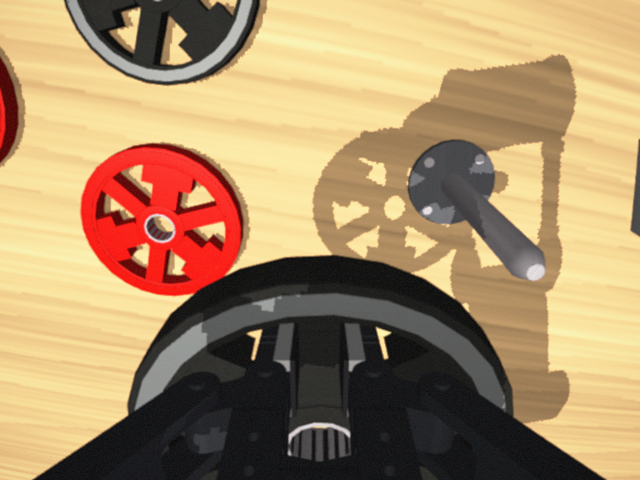

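The rod's top shows at (536,272) and the flange centre near (452,181).

```bash
cat >> h.py <<'E'
def place(L,yaw,tilt,P):  # TCP so disc-centre (tool frame L) lands at P
    T=tool(yaw,tilt); return np.array(P)-T.apply(L),T
E
python3 - <<'E'
from h import *
a=ray('w5',[(536,271.5)],.188); b=ray('w5',[(451.5,181.5)],.008); print(a,b)
Rg=q2R(np.array([.008,.994,.091,-.060])); pg=np.array([.7208,.1675,.0085])
L=Rg.inv().apply(np.array([.6675,.1566,0])-pg); print('L',L, Rg.as_euler('zyx',degrees=True)); x=Rg.as_matrix()[:,0];print(np.degrees(np.arctan2(x[1],x[0])), Rg.as_matrix()[:,2])
np.save('L1.npy',L)
# cam check: bore pixel vs predicted at present
s=manip.get_state();Rn=q2R(s['ee_rot'])
print(proj('w5',Rn.apply(Rg.inv().apply(np.array([.6675,.1566,.022])-pg))+s['position']))
P=(a[0]+b[0])/2
for z in(.205,.19):
  p,T=place(L,10.4,-6.9,[P[0],P[1],z]); print(p); go(p,T)
E
```

```text
[[0.43371818 0.09417348 0.188     ]] [[0.43549876 0.09516146 0.008     ]]
L [-0.05296866  0.00098196  0.01501024] [-10.55313026  -6.76666518 178.45209951]
10.444183965842848 [-0.11782624 -0.02682451 -0.99267186]
[[321.3120004  448.63972884]]
[0.48792599 0.10545143 0.21353804]
go [ 39.5 136.2  56.7] [0.3 0.8 0. ] rows 3.1
[0.48792599 0.10545143 0.19853804]
go [ 41.5 136.1  71.5] [0.3 0.8 0. ] rows 3.2
```

Request:
servo_tool(series="0.008 0.034 0 0 0.2 0 1; 0.016 0.068 0 0.1 0.4 0 1; 0.024 0.102 -0.001 0.2 0.6 0 1; 0.032 0.136 -0.003 0.3 0.8 0 1; 0.032 0.136 -0.003 0.3 0.8 0 1")

```text
clock: 7.45
position: [0.4909, 0.1019, 0.274]
ee_rot: [0.007, 0.994, 0.088, -0.059]
contact_force: [0.4, 0.4, -4.7]
width: 0.0148
gripper_force: 99.9
```

Request:
servo_tool(series="0 0 0 0 0 0 1; 0.002 0 0.015 0 0 0 1; 0.0042 0 0.035 0 0 0 1; 0.0042 0 0.035 0 0 0 1; 0.0042 0 0.035 0 0 0 1")

```text
clock: 7.95
position: [0.4877, 0.1071, 0.2395]
ee_rot: [0.005, 0.994, 0.091, -0.06]
contact_force: [-0.0, -0.7, -4.5]
width: 0.0153
gripper_force: 99.8
```

```bash
python3 - <<'E'
from h import *
st(); snap('scene','s1'); snap('wrist','w6')
P=[.4345,.0945]; L=np.load('L1.npy')
for z in(.21,.185):
  p,T=place(L,10.4,-6.9,[*P,z]); go(p,T)
im=cv2.imread('pics/s1.png'); print(proj('s1',[[*P,.188]]))
u,v=proj('s1',[[*P,.188]])[0].astype(int); a=cv2.resize(im[v-60:v+80,u-90:u+90],None,fx=3,fy=3,interpolation=cv2.INTER_CUBIC)
cv2.imwrite('pics/s1c.png',a)
E
```

```text
t8.0 p [487.7 107.1 239.5] yaw 10.5 z [-0.119 -0.021 -0.993] F [-0.  -0.7 -4.5] M [ 0.08 -0.42 -0.01] w 15.3 g 100 q [ 0.08  0.22  1.56 -0.01  1.47  1.47]
go [ 1.5  1.5 21.9] [-0.  -0.1  0.1] rows 0.4
go [ 4.4  1.5 46.7] [-0.  -0.1  0.1] rows 0.9
[[312.47405115 188.44683376]]
```

View pics/s1c.png

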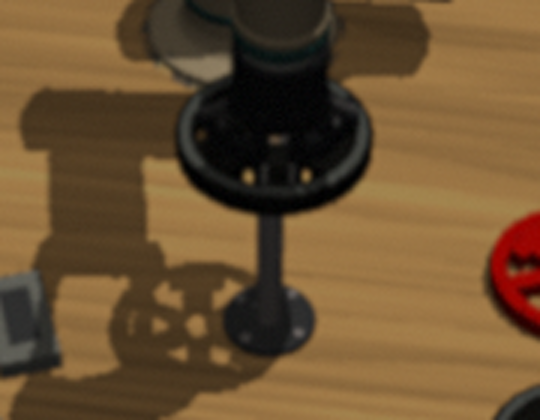

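Request:
servo_tool(series="-0.001 0.0015 0 0 0 0 1; 0.0005 0.0015 0.012 0 0 0 1; 0.002 0.0015 0.024 0 0 0 1; 0.003 0.0015 0.034 0 0 0 1; 0.003 0.0015 0.034 0 0 0 1")

```text
clock: 8.55
position: [0.4857, 0.1046, 0.2033]
ee_rot: [0.005, 0.994, 0.091, -0.062]
contact_force: [0.7, -0.1, -4.4]
width: 0.0148
gripper_force: 99.8
```

Request:
servo_tool(series="0.0005 0 0.004 0 0 0 1; 0.001 0 0.008 0 0 0 1; 0.0015 0 0.012 0 0 0 1; 0.002 0 0.016 0 0 0 1; 0.002 0 0.016 0 0 0 1")

```text
clock: 9.05
position: [0.487, 0.1048, 0.1888]
ee_rot: [0.005, 0.994, 0.091, -0.06]
contact_force: [-0.1, 0.6, -5.7]
width: 0.0148
gripper_force: 99.9
```

```bash
python3 - <<'E'
from h import *
st()
L=np.load('L1.npy')
p,T=place(L,10.4,-6.9,[.4345,.0945,.17]); go(p,T); s=manip.get_state(); print(q2R(s['ee_rot']).apply(L)+s['position'])
E
```

```text
t9.1 p [487.  104.8 188.8] yaw 10.4 z [-0.118 -0.021 -0.993] F [-0.1  0.6 -5.7] M [ 0.1  -0.42 -0.03] w 14.8 g 100 q [ 0.08  0.26  1.65 -0.01  1.36  1.47]
go [ 2.2 -0.4 10.1] [-0.  0.  0.] rows 0.2
[0.43366412 0.09394091 0.18029603]
```

Request:
servo_tool(series="0.001 0 0.004 0 0 0 1; 0.0015 0 0.008 0 0 0 1; 0.002 0 0.012 0 0 0 1; 0.0025 0 0.016 0 0 0 1; 0.003 0 0.02 0 0 0 1")

```text
clock: 9.55
position: [0.4876, 0.1048, 0.1688]
ee_rot: [0.005, 0.994, 0.091, -0.06]
contact_force: [-1.3, -1.4, -4.3]
width: 0.0149
gripper_force: 100.0
```

```bash
python3 - <<'E'
from h import *
st()
L=np.load('L1.npy')
s=manip.get_state(); print(q2R(s['ee_rot']).apply(L)+s['position'])
E
```

```text
t9.6 p [487.6 104.8 168.8] yaw 10.5 z [-0.118 -0.021 -0.993] F [-1.3 -1.4 -4.3] M [-0.09 -0.12  0.06] w 14.9 g 100 q [ 0.08  0.27  1.68 -0.01  1.31  1.47]
[0.43429896 0.09393903 0.16021162]
```

Request:
servo_tool(series="0.0004 0.0004 0.008 0 0 0 1; 0.0014 0.0004 0.016 0 0 0 1; 0.0023 0.0004 0.024 0 0 0 1; 0.0033 0.0004 0.032 0 0 0 1; 0.0043 0.0004 0.04 0 0 0 1")

```text
clock: 10.05
position: [0.4876, 0.1045, 0.1281]
ee_rot: [0.005, 0.994, 0.091, -0.059]
contact_force: [-0.3, 0.7, -5.5]
width: 0.0153
gripper_force: 100.0
```

Request:
servo_tool(series="0.001 0 0.008 0 0 0 1; 0.002 0 0.016 0 0 0 1; 0.0029 0 0.024 0 0 0 1; 0.0039 0 0.032 0 0 0 1; 0.0048 0 0.04 0 0 0 1")

```text
clock: 10.55
position: [0.4876, 0.1045, 0.088]
ee_rot: [0.005, 0.994, 0.091, -0.059]
contact_force: [0.0, 0.1, -5.1]
width: 0.0151
gripper_force: 100.0
```

```bash
python3 - <<'E'
from h import *
st()
L=np.load('L1.npy')
s=manip.get_state(); print(q2R(s['ee_rot']).apply(L)+s['position'])
E
```

```text
t10.6 p [487.6 104.5  88. ] yaw 10.4 z [-0.117 -0.021 -0.993] F [ 0.   0.1 -5.1] M [ 0.1  -0.34  0.01] w 15.1 g 100 q [ 0.08  0.35  1.79 -0.01  1.12  1.47]
[0.43430528 0.09368691 0.07940536]
```

Request:
servo_tool(series="0.001 0 0.008 0 0 0 1; 0.0029 0 0.024 0 0 0 1; 0.0048 0 0.04 0 0 0 1; 0.0066 0 0.055 0 0 0 1; 0.0078 0 0.065 0 0 0 1")

```text
clock: 11.05
position: [0.4873, 0.1045, 0.022]
ee_rot: [0.005, 0.994, 0.091, -0.06]
contact_force: [0.1, 0.1, -5.2]
width: 0.0149
gripper_force: 99.9
```

Request:
servo_tool(series="0 0 0.001 0 0 0 1; 0 0 0.002 0 0 0 1; 0.0004 0 0.003 0 0 0 1; 0.0005 0 0.004 0 0 0 1; 0.0005 0 0.004 0 0 0 1")

```text
clock: 11.55
position: [0.4877, 0.1046, 0.0195]
ee_rot: [0.005, 0.994, 0.091, -0.059]
contact_force: [-0.7, -0.5, -4.6]
width: 0.0151
gripper_force: 99.8
```

```bash
python3 - <<'E'
from h import *
st()
L=np.load('L1.npy')
s=manip.get_state(); print(q2R(s['ee_rot']).apply(L)+s['position'])
E
```

```text
t11.6 p [487.7 104.6  19.5] yaw 10.5 z [-0.117 -0.021 -0.993] F [-0.7 -0.5 -4.6] M [ 0.06 -0.28 -0.03] w 15.1 g 100 q [ 0.08  0.43  1.87 -0.01  0.96  1.48]
[0.43436333 0.09374485 0.01086319]
```

Request:
servo_tool(series="0 0 0.001 0 0 0 1; 0.0002 0 0.002 0 0 0 1; 0.0003 0 0.0025 0 0 0 1; 0.0003 0 0.003 0 0 0 1; 0.0003 0 0.003 0 0 0 1")

```text
clock: 12.05
position: [0.4878, 0.1046, 0.0165]
ee_rot: [0.005, 0.994, 0.091, -0.059]
contact_force: [-0.0, 0.5, -0.5]
width: 0.0152
gripper_force: 100.5
```

Request:
servo_tool(series="0 0 0.0005 0 0 0 1; 0 0 0.001 0 0 0 1; 0 0 0.001 0 0 0 1")

```text
clock: 12.35
position: [0.4878, 0.1046, 0.0163]
ee_rot: [0.005, 0.994, 0.091, -0.059]
contact_force: [-1.5, 0.6, 7.1]
width: 0.0149
gripper_force: 101.5
```

Request:
servo_tool(series="0 0 -0.0005 0 0 0 1; 0 0 -0.0005 0 0 0 0.72; 0 0 -0.0005 0 0 0 0.72; 0 0 -0.0005 0 0 0 0.72; 0 0 -0.0005 0 0 0 0.72", squeeze=40)

```text
clock: 12.85
position: [0.4873, 0.1045, 0.0155]
ee_rot: [0.005, 0.994, 0.091, -0.06]
contact_force: [0.4, 0.4, 0.3]
width: 0.0241
gripper_force: 0.0
```

Request:
servo_tool(series="0 0 -0.005 0 0 0 0.72; 0 0 -0.015 0 0 0 0.72; 0 0 -0.035 0 0 0 0.72; 0 0 -0.07 0 0 0 0.72; 0 0 -0.11 0 0 0 0.72")

```text
clock: 13.35
position: [0.4996, 0.1068, 0.126]
ee_rot: [0.005, 0.994, 0.091, -0.06]
contact_force: [0.5, 0.5, -0.7]
width: 0.0238
gripper_force: 0.0
```

Request:
servo_tool(series="0 0 -0.05 0 0 0 0.72; 0 0 -0.1 0 0 0 0.72; 0.03 0 -0.15 0 2 0 0.72; 0.06 0 -0.165 0 7 0 0.72; 0.06 0 -0.165 0 7 0 0.72")

```text
clock: 13.85
position: [0.5821, 0.1216, 0.2867]
ee_rot: [-0.001, 0.996, 0.091, 0.008]
contact_force: [-0.7, -0.7, -0.6]
width: 0.0235
gripper_force: 0.0
```

```bash
python3 - <<'E'
from h import *
st(); snap('wrist','w7')
im=snap('top','t7'); cv2.imwrite('pics/t7c.png',cv2.resize(im[180:340,190:390,::-1],None,fx=3,fy=3,interpolation=cv2.INTER_CUBIC))
w=cv2.imread('pics/w7.png'); cv2.imwrite('pics/w7c.png',np.vstack([cv2.resize(w,(400,300)),cv2.resize(im[180:330,190:390,::-1],(400,300))]))
go([.60,.38,.27],tool(60))
E
```

```text
t13.8 p [582.1 121.6 286.7] yaw 10.4 z [ 0.015  0.003 -1.   ] F [-0.7 -0.7 -0.6] M [-0.01  0.06  0.02] w 23.5 g 0 q [0.09 0.27 1.37 0.   1.48 1.48]
go [  69.  -250.6   12.5] [  0.   -0.1 -49.6] rows 5.8
```

View pics/w7c.png

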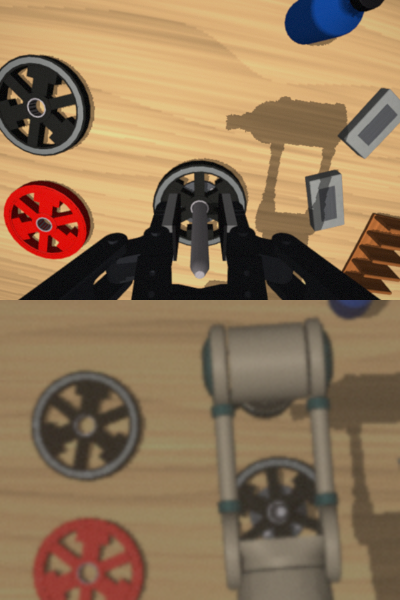

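Disc 1 lies on the foot with the rod through it. Black disc 2 is at about (35,107) in the wrist tile, so I'll refit it numerically.

```bash
python3 - <<'E'
from h import *
for f in('w7','w5','w1'):
    try: print(f,fitdisc(f,[.562,.393]))
    except Exception as e: print(e)
E
```

```text
w7 (array([0.56248924, 0.39365873]), np.float64(45.5), np.float64(135.84658309945823), np.float64(-26.879293723994778))
w5 (array([0.56414838, 0.39423719]), np.float64(15.5), np.float64(280.098643729788), np.float64(-47.73322744522119))
w1 (array([0.56240132, 0.39349651]), np.float64(58.5), np.float64(166.55991770026995), np.float64(-10.872990021532189))
```

```bash
python3 - <<'E'
from h import *
go([.600,.455,.20],tool(58.5))
E
```

```text
go [  82.4 -324.3   82.6] [  0.   -0.1 -48.1] rows 6.9
```

Request:
servo_tool(series="0.012 -0.046 0.01 0 0 -7 0.72; 0.024 -0.092 0.02 0 0 -14 0.72; 0.035 -0.138 0.035 0 0 -21 0.72; 0.047 -0.185 0.045 0 0 -28 0.72; 0.058 -0.23 0.058 0 0 -35 0.72")

```text
clock: 14.45
position: [0.592, 0.359, 0.222]
ee_rot: [0.0, 0.921, 0.389, -0.001]
contact_force: [1.9, 0.2, 0.7]
width: 0.0239
gripper_force: 0.0
```

```bash
python3 - <<'E'
from h import *
st();go([.600,.455,.20],tool(58.5))
E
```

```text
t14.4 p [592. 359. 222.] yaw 45.7 z [-0.001 -0.001 -1.   ] F [1.9 0.2 0.7] M [-0.03 -0.06 -0.06] w 23.9 g 0 q [ 0.44  0.46  1.24 -0.    1.44  1.22]
go [ 74.4 -61.2  21.9] [ -0.    0.1 -12.8] rows 2.0
```

Request:
servo_tool(series="0.037 -0.031 0.01 0 0 -6 0.72; 0.074 -0.061 0.022 0 0 -12.8 0.72; 0.074 -0.061 0.022 0 0 -12.8 0.72; 0.074 -0.061 0.022 0 0 -12.8 0.72")

```text
clock: 14.85
position: [0.6002, 0.4534, 0.1989]
ee_rot: [0.001, 0.873, 0.487, -0.002]
contact_force: [0.4, -0.5, 0.4]
width: 0.0242
gripper_force: 0.0
```

```bash
python3 - <<'E'
from h import *
snap('wrist','w8'); st(); r=fitdisc('w8',[.5624,.3936]); print(r)
im=cv2.imread('pics/w8.png'); c,a=r[0],r[1]
def line(a,col):
    w=np.radians(a); n=np.array([-np.sin(w),np.cos(w)])
    for y in(-.009,.009):
        p=proj('w8',np.array([[*(c+r*np.array([np.cos(w),np.sin(w)])+y*n),.022] for r in(.03,.066)])).round().astype(int); cv2.line(im,tuple(map(int,p[0])),tuple(map(int,p[1])),col,1)
line(a,(0,255,255)); line(60,(0,255,0))
t=np.radians(np.arange(0,360,4))
for r_ in(.085,.014):
    for p in proj('w8',np.c_[c[0]+r_*np.cos(t),c[1]+r_*np.sin(t),t*0+.022]): cv2.circle(im,tuple(int(v) for v in p.round()),0,(0,255,0),-1)
cv2.imwrite('pics/w8o.png',im)
E
```

```text
t14.9 p [601.  452.5 200.2] yaw 58.2 z [-0.001 -0.002 -1.   ] F [ 0.  -0.5 -0.5] M [-0.01  0.03 -0.03] w 23.9 g 0 q [ 0.55  0.57  1.11 -0.    1.47  1.11]
(array([0.5627564, 0.3937496]), np.float64(91.0), np.float64(203.69481005506293), np.float64(-17.27041922620407))
```

View pics/w8o.png

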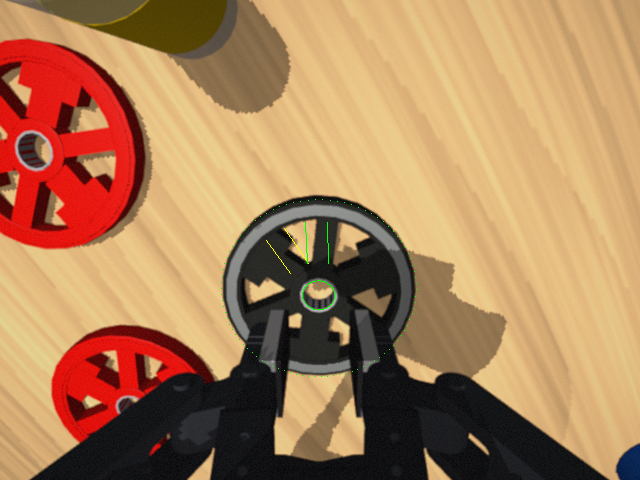

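```bash
python3 - <<'E'
from h import *
im=cv2.imread('pics/w8.png'); c=np.array([.5627,.3937])
S=cv2.GaussianBlur(im[:,:,2],(3,3),0).astype(float)  # red: wood bright
for r in(.045,.05,.055,.06):
  y=np.arange(-30,31,2.)/1000; w=np.radians(54); d=np.array([np.cos(w),np.sin(w)]);n=np.array([-d[1],d[0]])
  v=samp(S,'w8',np.c_[c+r*d+y[:,None]*n,np.full(len(y),.022)]); print(r,v.round().astype(int))
E
```

```text
0.045 [ 54 173 198 151 130 127 156 216 211 147  75  41  41  41  41  40  41  42
  46 152 228 233 236 236 236 235 201 156 111  49  41]
0.05 [ 26  96 219 235 230 226 224 223 185 130  67  41  41  41  41  41  41  40
  59 183 227 227 230 233 235 233 195 168  59  14  20]
0.055 [233 233 234 235 235 234 230 227 204 132  63  41  42  41  42  41  42  42
  58 192 232 228 226 227 230 232 235 236 234 202 120]
0.06 [217 231 232 233 234 235 235 232 203 130  60  43  42  43  42  43  43  43
  69 200 226 229 231 227 225 227 230 233 235 229 190]
```

```bash
python3 - <<'E'
from h import *
st()
go([.5947,.4347,.04],tool(52,-7)); go([.5947,.4347,.006],tool(52,-7))
E
```

```text
t14.9 p [601.  452.5 200.2] yaw 58.2 z [-0.001 -0.002 -1.   ] F [ 0.  -0.5 -0.5] M [-0.01  0.03 -0.03] w 23.9 g 0 q [ 0.55  0.57  1.11 -0.    1.47  1.11]
go [-18.    4.  160.3] [ 0.4 -6.9  6.2] rows 3.2
go [-18.    4.  194.3] [ 0.4 -6.9  6.2] rows 3.9
```

Request:
servo_tool(series="-0.005 0.001 0.04 0.1 -2 2 0.72; -0.01 0.002 0.08 0.2 -4 4 0.72; -0.014 0.003 0.115 0.3 -6 6 0.72; -0.018 0.004 0.15 0.4 -6.9 6.2 0.72; -0.018 0.004 0.16 0.4 -6.9 6.2 0.72")

```text
clock: 15.4
position: [0.5944, 0.4324, 0.038]
ee_rot: [0.027, 0.897, 0.437, -0.057]
contact_force: [-0.4, -0.0, -0.0]
width: 0.024
gripper_force: 0.0
```

Request:
servo_tool(series="0 0 0 0 0 0 0.72; 0 0 0 0 0 0 0.72")

```text
clock: 15.6
position: [0.5977, 0.436, 0.0442]
ee_rot: [0.026, 0.897, 0.437, -0.051]
contact_force: [0.3, 0.8, 0.3]
width: 0.024
gripper_force: 0.0
```

```bash
python3 - <<'E'
from h import *
st(); go([.5947,.4347,.006],tool(52,-7)); snap('wrist','w9')
im=cv2.imread('pics/w9.png')
g=im[:,:,2]
for v in(250,270,290): 
    r=g[v,200:460:4]; print(v,r)
E
```

```text
t15.6 p [597.7 436.   44.2] yaw 52.0 z [-0.069 -0.092 -0.993] F [0.3 0.8 0.3] M [0.02 0.   0.05] w 24.0 g 0 q [ 0.56  0.7   1.24 -0.04  1.3   1.23]
go [ 1.5 -1.7 38.3] [ 0.1 -0.4 -0. ] rows 0.8
250 [244 242 244 246 166  16  17  20  19  23  23  28  33  43  44  50  47  48
  44  43  56  94 140 125 130 140 138 145 145 148 146 146 149 146 136 110
  90  54  46  42  45  48  45  49  45  40  26  17  21  16  11   4  21  30
 151 158 160 160 161 163 161 157 153 180 159]
270 [ 15  24  45  43  45  44  86 144 147 147 146 144 147 145 143 144 145 144
 144 143 126  77  48  44  45  46  45  48  49  49  40  47  46  48  45  60
  68  65  78  85  86  87  88  86  86  86  85  87  87  82  86  84  61  28
  25  24  22  20  17  18 157 162 166 164 158]
290 [142 143 144 143 142 141 138  80  38  49  42  26  16  91 161 165 160 160
 156 151 151 147 147 151  62  24  23  27  29  22  30  29  30  25 121 141
 143 149 147 151 156 158 158 157 135  45  15  16  24  29  28  68  85  84
  83  82  84  84  84  73  28  26  28  12 155]
```

Request:
servo_tool(series="-0.003 -0.0017 0.001 0 0 0 0.72; -0.003 -0.0017 0.001 0 0 0 0.72; -0.001 -0.0017 0.02 0 0 0 0.72; 0.0015 -0.0017 0.037 0 0 0 0.72; 0.0015 -0.0017 0.038 0 0 0 0.72")

```text
clock: 16.15
position: [0.5917, 0.4339, 0.0013]
ee_rot: [0.027, 0.897, 0.438, -0.055]
contact_force: [-0.0, -0.8, -1.0]
width: 0.024
gripper_force: 0.1
```

```bash
python3 - <<'E'
from h import *
st()
E
```

```text
t16.1 p [591.7 433.9   1.3] yaw 52.1 z [-0.076 -0.096 -0.992] F [-0.  -0.8 -1. ] M [ 0.09 -0.06  0.03] w 24.0 g 0 q [ 0.56  0.74  1.29 -0.04  1.23  1.24]
```

Request:
servo_tool(series="0.001 0 -0.0045 0 0 0 0.72; 0.0015 0 -0.0045 0 0 0 0.72; 0.0015 0 -0.0045 0 0 0 0.72; 0.0015 0 -0.0045 0 0 0 0.72")

```text
clock: 16.55
position: [0.595, 0.4367, 0.0091]
ee_rot: [0.026, 0.897, 0.438, -0.052]
contact_force: [-0.7, 0.4, -0.0]
width: 0.024
gripper_force: 0.0
```

Request:
servo_tool(series="0 0 0 0 0 0 0.9; 0 0 0 0 0 0 1; 0 0 0 0 0 0 1; 0 0 0 0 0 0 1; 0 0 0 0 0 0 1", squeeze=100)

```text
clock: 17.05
position: [0.5953, 0.4366, 0.0094]
ee_rot: [0.026, 0.897, 0.438, -0.052]
contact_force: [0.3, -0.1, 5.3]
width: 0.0152
gripper_force: 99.8
```

```bash
python3 - <<'E'
from h import *
st(); s=manip.get_state(); c=np.array([.5627,.3937,0]); L=q2R(s['ee_rot']).inv().apply(c-s['position']); print(L); np.save('L2.npy',L); np.save('Rg2.npy',s['ee_rot'])
E
```

```text
t17.1 p [595.3 436.6   9.4] yaw 52.0 z [-0.07  -0.093 -0.993] F [ 0.3 -0.1  5.3] M [-0.18 -0.06  0.06] w 15.2 g 100 q [ 0.56  0.73  1.28 -0.04  1.24  1.24]
[-0.0523609   0.00065581  0.01565282]
```

Request:
servo_tool(series="-0.001 0 -0.008 0 0 0 1; -0.0025 0 -0.02 0 0 0 1; -0.006 0 -0.05 0 0 0 1; -0.0115 0 -0.1 0 0 0 1; -0.015 0 -0.13 0 0 0 1")

```text
clock: 17.55
position: [0.5954, 0.4375, 0.1422]
ee_rot: [0.026, 0.897, 0.438, -0.051]
contact_force: [1.1, 0.6, -5.4]
width: 0.0153
gripper_force: 98.7
```

Request:
servo_tool(series="-0.005 0 -0.04 0 0 0 1; -0.01 0 -0.08 0 0 0 1; -0.014 0 -0.12 0 0 0 1; -0.014 0 -0.12 0 0 0 1")

```text
clock: 17.95
position: [0.5968, 0.4385, 0.2676]
ee_rot: [0.025, 0.897, 0.438, -0.047]
contact_force: [1.0, 0.2, -3.4]
width: 0.0152
gripper_force: 98.7
```

```bash
python3 - <<'E'
from h import *
st(); L=np.load('L2.npy'); s=manip.get_state()
print(q2R(s['ee_rot']).apply(L)+s['position'])
p,_=place(L,52,-6.7,[.4343,.0938,.25]); go(p,q2R(np.load('Rg2.npy'))); print(p)
E
```

```text
t17.9 p [596.8 438.5 267.6] yaw 52.0 z [-0.061 -0.087 -0.994] F [ 1.   0.2 -3.4] M [ 0.38 -0.29 -0.  ] w 15.2 g 99 q [ 0.56  0.59  0.91 -0.04  1.74  1.22]
[0.56428434 0.39572979 0.25754661]
go [-315.2   83.3   42.1] [ 0.2 -0.6 -0. ] rows 6.6
[0.46692399 0.13662201 0.25943693]
```

Request:
servo_tool(series="-0.03 0.008 0.004 0 0 0 1; -0.065 0.017 0.008 0 0 0 1; -0.1 0.026 0.012 0 0 0 1; -0.14 0.036 0.016 0 -0.3 0 1; -0.18 0.047 0.02 0 -0.6 0 1")

```text
clock: 18.45
position: [0.5185, 0.264, 0.2593]
ee_rot: [0.028, 0.897, 0.438, -0.059]
contact_force: [0.4, -0.1, -6.2]
width: 0.0149
gripper_force: 98.6
```

Request:
servo_tool(series="-0.045 0.012 0.005 0 0 0 1; -0.09 0.024 0.012 0 0 0 1; -0.12 0.032 0.017 0 0 0 1; -0.135 0.036 0.02 0 0 0 1; -0.135 0.036 0.02 0 0 0 1")

```text
clock: 18.95
position: [0.4631, 0.1342, 0.258]
ee_rot: [0.028, 0.897, 0.437, -0.059]
contact_force: [0.9, 0.6, -5.8]
width: 0.015
gripper_force: 98.6
```

Request:
servo_tool(series="0 0 0 0 0 0 1; 0 0 0 0 0 0 1")

```text
clock: 19.15
position: [0.4656, 0.1368, 0.2585]
ee_rot: [0.028, 0.897, 0.438, -0.057]
contact_force: [0.4, 0.6, -5.0]
width: 0.015
gripper_force: 98.6
```

```bash
python3 - <<'E'
from h import *
st(); L=np.load('L2.npy'); s=manip.get_state()
print(q2R(s['ee_rot']).apply(L)+s['position'])
p,_=place(L,52,-6.7,[.4343,.0938,.21]); go(p,q2R(np.load('Rg2.npy'))); print(p)
snap('wrist','w10')
# bore fit: white ring near predicted pixel
Pw=q2R(s['ee_rot']).apply(L+ q2R(np.load('Rg2.npy')).inv().apply([0,0,.022]))+s['position']; print(proj('w10',Pw))
im=cv2.imread('pics/w10.png'); g=cv2.cvtColor(im,cv2.COLOR_BGR2GRAY); m=g[400:480,270:370]>120; ys,xs=np.nonzero(m); print(xs.min()+270,xs.max()+270,ys.min()+400,len(xs))
im=cv2.imread('pics/w5.png'); g=cv2.cvtColor(im,cv2.COLOR_BGR2GRAY); m=g[400:480,270:370]>120; ys,xs=np.nonzero(m); print('w5',xs.min()+270,xs.max()+270,ys.min()+400,len(xs))
E
```

```text
t19.1 p [465.6 136.8 258.5] yaw 52.1 z [-0.078 -0.101 -0.992] F [ 0.4  0.6 -5. ] M [ 0.37 -0.35  0.01] w 15.0 g 99 q [ 0.2   0.18  1.57 -0.08  1.49  0.88]
[0.43295072 0.09387267 0.24959389]
go [ 5.6  1.2 38.6] [-0.1  0.6  0. ] rows 0.8
[0.46692399 0.13662201 0.21943693]
[[319.88542877 446.43012083]]
290 350 421 221
w5 288 349 422 340
```

Request:
servo_tool(series="0.001 0.0012 0 0 0.3 0 1; 0.001 0.0012 0 0 0.6 0 1; 0.003 0.0012 0.015 0 0.6 0 1; 0.0056 0.0012 0.0386 0 0.6 0 1; 0.0056 0.0012 0.0386 0 0.6 0 1")

```text
clock: 19.7
position: [0.4642, 0.1353, 0.2173]
ee_rot: [0.025, 0.897, 0.438, -0.056]
contact_force: [-1.1, -1.1, -5.7]
width: 0.015
gripper_force: 98.6
```

Request:
servo_tool(series="0 0 0 0 0 0 1; 0.0006 0 0.005 0 0 0 1; 0.0012 0 0.01 0 0 0 1; 0.0012 0 0.01 0 0 0 1")

```text
clock: 20.1
position: [0.4661, 0.1354, 0.2096]
ee_rot: [0.026, 0.897, 0.438, -0.053]
contact_force: [0.0, 0.1, -5.5]
width: 0.0151
gripper_force: 98.6
```

```bash
python3 - <<'E'
from h import *
st(); L=np.load('L2.npy'); s=manip.get_state()
print(q2R(s['ee_rot']).apply(L)+s['position'])
p,_=place(L,52,-6.7,[.4343,.0938,.18]); go(p,q2R(np.load('Rg2.npy')))
E
```

```text
t20.1 p [466.1 135.4 209.6] yaw 52.0 z [-0.072 -0.093 -0.993] F [ 0.   0.1 -5.5] M [ 0.37 -0.26 -0.04] w 15.1 g 99 q [ 0.2   0.21  1.66 -0.08  1.36  0.88]
[0.43352881 0.09255368 0.20024315]
go [ 3.8 -0.1 19.9] [-0.1  0.1 -0. ] rows 0.4
```

Request:
servo_tool(series="0.0014 0 0.004 0 0 0 1; 0.002 0 0.008 0 0 0 1; 0.0026 0 0.012 0 0 0 1; 0.0032 0 0.016 0 0 0 1; 0.0038 0 0.02 0 0 0 1")

```text
clock: 20.6
position: [0.4672, 0.1365, 0.1891]
ee_rot: [0.026, 0.897, 0.438, -0.053]
contact_force: [-0.4, 0.0, -5.2]
width: 0.015
gripper_force: 98.7
```

Request:
servo_tool(series="0.0004 0 0.004 0 0 0 1; 0.001 0 0.008 0 0 0 1; 0.0014 0 0.012 0 0 0 1; 0.0018 0 0.016 0 0 0 1; 0.0023 0 0.02 0 0 0 1")

```text
clock: 21.1
position: [0.4672, 0.1364, 0.1691]
ee_rot: [0.026, 0.897, 0.438, -0.053]
contact_force: [-0.3, -0.2, -5.3]
width: 0.0153
gripper_force: 98.7
```

```bash
python3 - <<'E'
from h import *
st(); L=np.load('L2.npy'); s=manip.get_state()
print(q2R(s['ee_rot']).apply(L)+s['position'])
p,_=place(L,52,-6.7,[.4343,.0938,.04]); go(p,q2R(np.load('Rg2.npy')))
E
```

```text
t21.1 p [467.2 136.4 169.1] yaw 52.0 z [-0.072 -0.093 -0.993] F [-0.3 -0.2 -5.3] M [ 0.35 -0.32 -0.01] w 15.3 g 99 q [ 0.2   0.24  1.72 -0.08  1.27  0.89]
[0.43461311 0.09358119 0.15969124]
go [ 14.1  -0.4 118.8] [-0.1  0.1 -0. ] rows 2.4
```

Request:
servo_tool(series="0.001 0 0.008 0 0 0 1; 0.0023 0 0.02 0 0 0 1; 0.0037 0 0.032 0 0 0 1; 0.0051 0 0.044 0 0 0 1; 0.0065 0 0.056 0 0 0 1")

```text
clock: 21.6
position: [0.4671, 0.1363, 0.1117]
ee_rot: [0.026, 0.897, 0.438, -0.053]
contact_force: [0.5, -0.4, -6.0]
width: 0.0154
gripper_force: 98.8
```

Request:
servo_tool(series="0.0014 0 0.012 0 0 0 1; 0.0028 0 0.024 0 0 0 1; 0.0042 0 0.036 0 0 0 1; 0.0056 0 0.048 0 0 0 1; 0.0066 0 0.057 0 0 0 1")

```text
clock: 22.1
position: [0.4668, 0.1361, 0.0545]
ee_rot: [0.026, 0.897, 0.438, -0.053]
contact_force: [-0.1, -1.0, -5.4]
width: 0.0151
gripper_force: 98.7
```

```bash
python3 - <<'E'
from h import *
st(); L=np.load('L2.npy'); s=manip.get_state()
print(q2R(s['ee_rot']).apply(L)+s['position'])
E
```

```text
t22.1 p [466.8 136.1  54.5] yaw 52.0 z [-0.073 -0.094 -0.993] F [-0.1 -1.  -5.4] M [ 0.43 -0.29 -0.01] w 15.1 g 99 q [ 0.2   0.36  1.88 -0.09  0.99  0.92]
[0.43423186 0.09322402 0.04512422]
```

Request:
servo_tool(series="0.0005 0 0.004 0 0 0 1; 0.0009 0 0.008 0 0 0 1; 0.0013 0 0.011 0 0 0 1; 0.0014 0 0.0125 0 0 0 1; 0.0014 0 0.0125 0 0 0 1")

```text
clock: 22.6
position: [0.4672, 0.1361, 0.0431]
ee_rot: [0.026, 0.897, 0.438, -0.053]
contact_force: [-0.3, -0.3, -5.1]
width: 0.0152
gripper_force: 98.6
```

Request:
servo_tool(series="0 0 0.001 0 0 0 1; 0 0 0.002 0 0 0 1; 0 0 0.0025 0 0 0 1; 0 0 0.0025 0 0 0 1")

```text
clock: 23.0
position: [0.467, 0.1359, 0.0407]
ee_rot: [0.026, 0.897, 0.438, -0.053]
contact_force: [0.2, 0.2, -5.5]
width: 0.0152
gripper_force: 98.7
```

Request:
servo_tool(series="0 0 0.0005 0 0 0 1; 0 0 0.001 0 0 0 1; 0 0 0.001 0 0 0 1")

```text
clock: 23.3
position: [0.467, 0.1358, 0.0397]
ee_rot: [0.026, 0.897, 0.438, -0.053]
contact_force: [0.4, 0.8, -4.4]
width: 0.0149
gripper_force: 98.9
```

Request:
servo_tool(series="0 0 0.0005 0 0 0 1; 0 0 0.001 0 0 0 1; 0 0 0.001 0 0 0 1; 0 0 0.001 0 0 0 1")

```text
clock: 23.7
position: [0.4671, 0.1359, 0.0393]
ee_rot: [0.026, 0.897, 0.438, -0.052]
contact_force: [-0.9, 2.6, 6.1]
width: 0.0146
gripper_force: 100.1
```

Request:
servo_tool(series="0 0 0.0005 0 0 0 1; 0 0 0.001 0 0 0 1; 0 0 0.001 0 0 0 1")

```text
clock: 24.0
position: [0.4673, 0.136, 0.0391]
ee_rot: [0.026, 0.897, 0.438, -0.052]
contact_force: [-1.2, 3.2, 12.2]
width: 0.0155
gripper_force: 100.9
```

Request:
servo_tool(series="0 0 -0.0008 0 0 0 1; 0 0 -0.001 0 0 0 0.72; 0 0 -0.001 0 0 0 0.72; 0 0 -0.001 0 0 0 0.72; 0 0 -0.001 0 0 0 0.72", squeeze=40)

```text
clock: 24.5
position: [0.4665, 0.1354, 0.0383]
ee_rot: [0.026, 0.897, 0.438, -0.053]
contact_force: [0.6, 0.0, -0.5]
width: 0.0239
gripper_force: 0.0
```

Request:
servo_tool(series="0 0 -0.005 0 0 0 0.72; 0 0 -0.015 0 0 0 0.72; 0 0 -0.035 0 0 0 0.72; 0 0 -0.07 0 0 0 0.72; 0 0 -0.11 0 0 0 0.72")

```text
clock: 25.0
position: [0.4739, 0.1459, 0.149]
ee_rot: [0.026, 0.897, 0.438, -0.054]
contact_force: [0.5, 0.1, -0.3]
width: 0.024
gripper_force: 0.0
```

Request:
servo_tool(series="0 0 -0.05 0 0 0 0.72; 0 0 -0.1 0 0 0 0.72; 0.02 0 -0.15 0 2 0 0.72; 0.03 0 -0.18 0 6.7 0 0.72; 0.03 0 -0.18 0 6.7 0 0.72")

```text
clock: 25.5
position: [0.5082, 0.1871, 0.3299]
ee_rot: [0.002, 0.899, 0.439, 0.007]
contact_force: [-1.0, 0.8, 0.7]
width: 0.024
gripper_force: 0.0
```

```bash
python3 - <<'E'
from h import *
st(); snap('wrist','w11'); go([.535,-.08,.35],tool(0))
g=cv2.imread('pics/w11.png'); print(proj('w11',[[.434,.094,.188],[.434,.094,.052]]))
for z in(.03,.052): print(z,fitdisc('w11',[.434,.094],z))
E
```

```text
t25.5 p [508.2 187.1 329.9] yaw 52.1 z [ 0.013  0.003 -1.   ] F [-1.   0.8  0.7] M [-0.01 -0.01 -0.01] w 24.0 g 0 q [ 0.22  0.18  1.4  -0.    1.55  0.89]
go [-192.4  186.3  -23.1] [ 0.2 -0.4 52. ] rows 6.1
[[315.61736395 369.34471419]
 [315.52181238 298.42037363]]
0.03 (array([0.4394805 , 0.09886392]), np.float64(11.5), np.float64(252.64020209073698), np.float64(40.48146621839615))
0.052 (array([0.43413849, 0.09194451]), np.float64(77.0), np.float64(254.9686081769706), np.float64(14.468695394655427))
```

Disc 2 is released on the stack. Now I'll look over the rack, bricks and jar.

Request:
servo_tool(series="-0.03 0.03 -0.004 0 0 8 0.5; -0.06 0.06 -0.008 0 0 16 0.3; -0.095 0.095 -0.012 0 0 24 0.15; -0.13 0.125 -0.016 0 0 32 0.15; -0.16 0.155 -0.023 0 0 40 0.15")

```text
clock: 26.05
position: [0.5279, -0.0371, 0.3448]
ee_rot: [0.0, 0.995, 0.102, -0.003]
contact_force: [0.9, 0.1, 0.1]
width: 0.0724
gripper_force: 0.0
```

Request:
servo_tool(series="-0.005 0.045 0 0 0 6 0.15; -0.005 0.045 0 0 0 12 0.15; -0.005 0.045 0 0 0 12 0.15; -0.005 0.045 0 0 0 12 0.15")

```text
clock: 26.45
position: [0.5334, -0.0799, 0.3454]
ee_rot: [0.0, 1.0, 0.001, -0.001]
contact_force: [-0.4, 0.6, 0.1]
width: 0.0729
gripper_force: 0.0
```

```bash
python3 - <<'E'
from h import *
st(); snap('wrist','w12'); print(proj('w12',[[.388,-.291,.058],[.636,-.177,.024],[.478,-.14,.024],[.579,-.336,.125]]))
im=cv2.imread('pics/w12.png')
cv2.imwrite('pics/w12v.png',im)
E
```

```text
t26.4 p [533.4 -79.9 345.4] yaw 0.2 z [-0.003 -0.    -1.   ] F [-0.4  0.6  0.1] M [ 0.    0.03 -0.  ] w 72.9 g 0 q [-0.28  0.18  1.36 -0.    1.61  1.29]
[[493.01612132 311.00659152]
 [408.72199973  91.63496585]
 [368.9049031  230.90715491]
 [597.88164381 158.75159467]]
```

View pics/w12v.png

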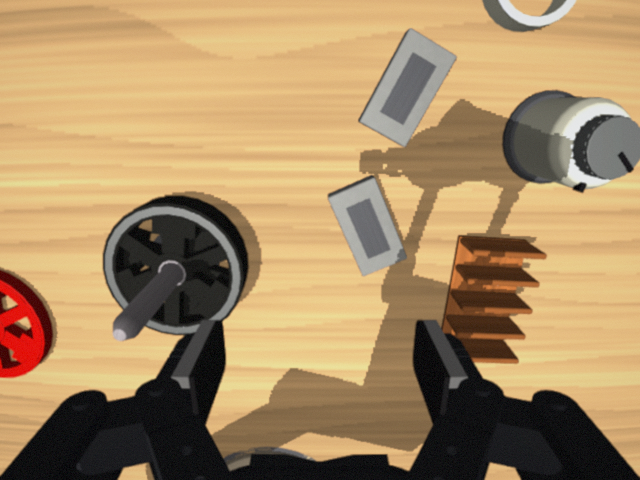

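Both discs are stacked. The upper brick's corners are (411,29), (456,57), (404,146) and (359,120); the lower brick's are (328,195), (375,177), (405,257) and (362,275). The rack's left edge runs from (460,236) to (443,360), and its boards end on the right at about u=518–546. I'll refine these in code.

```bash
cat > fit.py <<'E'
from h import *
def grad(f):
    g=cv2.GaussianBlur(cv2.cvtColor(cv2.imread(f'pics/{f}.png'),cv2.COLOR_BGR2GRAY),(3,3),0).astype(float)
    return np.hypot(cv2.Sobel(g,6,1,0),cv2.Sobel(g,6,0,1))
def seg(a,b,n=40): return np.linspace(a,b,n)
def box(x,y,z0=None):
    pass
def fitbrick(f,p0):
    G=grad(f)
    def cost(p):
        c,s=np.cos(p[2]),np.sin(p[2]); R2=np.array([[c,-s],[s,c]])
        k=np.array([[.055,.03],[-.055,.03],[-.055,-.03],[.055,-.03]])
        P=np.vstack([seg(k[i],k[(i+1)%4]) for i in range(4)])@R2.T+p[:2]
        return -samp(G,f,np.c_[P,np.full(len(P),.024)]).mean()
    best=None
    for d in np.ndindex(3,3,3):
        q=np.array(p0)+(np.array(d)-1)*[.003,.003,.04]
        r=minimize(cost,q,method='Nelder-Mead',options=dict(initial_simplex=[q,q+[.003,0,0],q+[0,.003,0],q+[0,0,.04]]))
        if best is None or r.fun<best.fun: best=r
    return best.x,best.fun
def fitrack(fs,p0):
    Gs=[grad(f) for f in fs]
    L=[]
    for i in range(5):
        for e in(-.004,.004): L.append(seg([-.072+.036*i+e,-.045,.058],[-.072+.036*i+e,.045,.058]))
        for e in(-.045,.045): L.append(seg([-.072+.036*i-.004,e,.058],[-.072+.036*i+.004,e,.058],4))
    L=np.vstack(L)
    def cost(p):
        P=R.from_euler('z',p[2]).apply(L)+[p[0],p[1],0]
        return -sum(np.minimum(samp(G,f,P),250).mean() for G,f in zip(Gs,fs))
    best=None
    for d in np.ndindex(5,5,3):
        q=np.array(p0)+(np.array(d)-[2,2,1])*[.004,.004,.03]
        r=minimize(cost,q,method='Nelder-Mead',options=dict(initial_simplex=[q,q+[.002,0,0],q+[0,.002,0],q+[0,0,.03]]))
        if best is None or r.fun<best.fun: best=r
    return best.x,best.fun
E
python3 - <<'E'
from fit import *
def init(k):
    P=ray('w12',k,np.full(4,.024))[:,:2]; c=P.mean(0); u=(P[0]+P[1]-P[2]-P[3]); print((P*1000).round(),np.linalg.norm(P[0]-P[1]),np.linalg.norm(P[1]-P[2])); return [*c,np.arctan2(u[1],u[0])]
for k in([(411,29),(456,57),(404,146),(359,120)],[(328,195),(375,177),(405,257),(362,275)]):
    p=init(k); r=fitbrick('w12',p); print(p,r, np.degrees(r[0][2]))
r=fitrack(['w12'],[.388,-.291,-.052]); print(r); r2=fitrack(['top0'],[.388,-.291,-.052]);print(r2)
E
```

```text
[[ 699. -176.]
 [ 672. -226.]
 [ 578. -175.]
 [ 606. -124.]] 0.056657346416809126 0.10714864538582468
[np.float64(0.6386850974485513), np.float64(-0.17519222007790058), np.float64(-0.49774122672159393)] (array([ 0.63800553, -0.17584856, -0.48064092]), np.float64(-123.40858487280404)) -27.538695996660717
[[ 521.  -91.]
 [ 543. -144.]
 [ 445. -186.]
 [ 421. -134.]] 0.05776608970945023 0.10628459318003683
[np.float64(0.482386566519745), np.float64(-0.13866992400187744), np.float64(0.40449153127449594)] (array([ 0.48376449, -0.13663456,  0.42859645]), np.float64(-140.8797792788915)) 24.556767817157194
(array([ 0.38922708, -0.29418196, -0.04486219]), np.float64(-129.58127188873104))
(array([ 0.39169597, -0.28580006, -0.03445053]), np.float64(-64.56142311792414))
```

```bash
cat >> h.py <<'E'
def bgrasp(c,yaw,th,s=.026,z=.006,back=.07):
    u=np.array([np.cos(np.radians(yaw)),np.sin(np.radians(yaw)),0]); p=np.array([c[0],c[1],z])+s*u
    T=tool(yaw,-th); return p,p-back*T.as_matrix()[:,2],T
E
python3 - <<'E'
from h import *
p,q,T=bgrasp([.638,-.1758],-27.5,30); print(p,q); st(); go(q+[0,0,.1],T); go(q,T)
E
```

```text
[ 0.66106228 -0.18780546  0.006     ] [ 0.69210766 -0.20396667  0.06662178]
t26.5 p [533.5 -79.5 345.7] yaw 0.2 z [-0.002 -0.001 -1.   ] F [-0.3 -0.2  0. ] M [ 0.02  0.03 -0.  ] w 72.5 g 0 q [-0.28  0.18  1.36 -0.    1.61  1.29]
go [158.5 124.9 178.8] [  7.3 -29.3  27. ] rows 5.4
go [158.7 124.8 278.8] [  7.3 -29.3  27. ] rows 6.9
```

Request:
servo_tool(series="0.032 0.025 0.03 1.5 -6 5.4 0; 0.064 0.05 0.06 3 -12 10.8 0; 0.095 0.075 0.09 4.4 -18 16.2 0; 0.127 0.1 0.13 5.8 -24 21.6 0; 0.1585 0.125 0.179 7.3 -29.3 27 0")

```text
clock: 27.0
position: [0.684, -0.1959, 0.1825]
ee_rot: [-0.062, 0.938, -0.23, -0.251]
contact_force: [1.2, -0.4, 0.2]
width: 0.0854
gripper_force: 0.0
```

Request:
servo_tool(series="0 0 0 0 0 0 0; 0 0 0 0 0 0 0; 0.025 0 0.043 0 0 0 0; 0.05 0 0.0866 0 0 0 0; 0.05 0 0.0866 0 0 0 0")

```text
clock: 27.5
position: [0.6799, -0.1942, 0.0854]
ee_rot: [-0.062, 0.938, -0.229, -0.251]
contact_force: [-1.1, -0.9, -0.4]
width: 0.0857
gripper_force: 0.0
```

```bash
python3 - <<'E'
from h import *
p,q,T=bgrasp([.638,-.1758],-27.5,30); st(); go(p,T)
E
```

```text
t27.5 p [ 679.9 -194.2   85.4] yaw -27.4 z [-0.443  0.231 -0.866] F [-1.1 -0.9 -0.4] M [-0.09 -0.18  0.  ] w 85.7 g 0 q [-0.4   0.87  0.89  0.04  1.9   1.65]
go [22.6  3.1 78.6] [ 0.  -0.   0.1] rows 1.6
```

Request:
servo_tool(series="0.0226 0.0031 0.01 0 0 0 0; 0.0226 0.0031 0.03 0 0 0 0; 0.0226 0.0031 0.05 0 0 0 0; 0.0226 0.0031 0.065 0 0 0 0; 0.0226 0.0031 0.065 0 0 0 0")

```text
clock: 28.0
position: [0.6698, -0.1926, 0.0231]
ee_rot: [-0.061, 0.939, -0.23, -0.248]
contact_force: [0.0, 0.5, 0.1]
width: 0.0855
gripper_force: 0.0
```

```bash
python3 - <<'E'
from h import *
p,q,T=bgrasp([.638,-.1758],-27.5,30); st(); go(p,T); snap('wrist','w13')
print(proj('w13',[[.638+.055*.887-s*.03*.4617,-.1758-.055*.4617-s*.03*.887,.024] for s in(-1,1)]))
E
```

```text
t28.0 p [ 669.8 -192.6   23.1] yaw -27.5 z [-0.437  0.229 -0.87 ] F [0.  0.5 0.1] M [-0.08 -0.21 -0.  ] w 85.5 g 0 q [-0.4   0.89  1.    0.04  1.76  1.65]
go [-0.3 -0.1 19.8] [-0.1 -0.5  0. ] rows 0.4
[[236.6049292  305.54604998]
 [400.85493659 305.7615847 ]]
```

Request:
servo_tool(series="0 0 0.01 0 0 0 0; 0 0 0.017 0 0 0 0; 0 0 0.0195 0 0 0 0; 0 0 0.0195 0 0 0 0")

```text
clock: 28.45
position: [0.6605, -0.1892, -0.001]
ee_rot: [-0.062, 0.938, -0.231, -0.251]
contact_force: [0.7, -0.5, 0.5]
width: 0.0854
gripper_force: 0.0
```

Request:
servo_tool(series="0 0 0 0 0 0 0.3; 0 0 0 0 0 0 0.4; 0 0 0 0 0 0 0.6; 0 0 0 0 0 0 0.6; 0 0 0 0 0 0 0.6", squeeze=100)

```text
clock: 28.95
position: [0.6619, -0.1897, -0.0001]
ee_rot: [-0.062, 0.939, -0.231, -0.249]
contact_force: [5.1, -1.8, 4.8]
width: 0.0579
gripper_force: 110.9
```

```bash
python3 - <<'E'
from h import *
p,q,T=bgrasp([.638,-.1758],-27.5,30); st(); go(p,T)
E
```

```text
t28.9 p [ 6.619e+02 -1.897e+02 -1.000e-01] yaw -27.6 z [-0.439  0.231 -0.868] F [ 5.1 -1.8  4.8] M [ 0.02 -0.37 -0.09] w 57.9 g 111 q [-0.4   0.9   1.04  0.04  1.71  1.65]
go [-4.5 -1.3 -4.5] [-0.1 -0.3 -0.1] rows 0.1
```

Request:
servo_tool(series="-0.003 0 -0.005 0 0 0 0.6; -0.01 0 -0.0173 0 0 0 0.6; -0.025 0 -0.043 0 0 0 0.6; -0.045 0 -0.078 0 0 0 0.6; -0.065 0 -0.1126 0 0 0 0.6")

```text
clock: 29.45
position: [0.6598, -0.189, 0.1298]
ee_rot: [-0.062, 0.938, -0.231, -0.252]
contact_force: [0.7, -0.2, -5.0]
width: 0.0581
gripper_force: 107.7
```

Request:
servo_tool(series="-0.015 0 -0.045 0 0 0 0.6; -0.03 0 -0.07 0 8 0 0.6; -0.05 0 -0.1 0 16 0 0.6; -0.06 0 -0.12 0 24 0 0.6; -0.06 0 -0.12 0 30 0 0.6")

```text
clock: 29.95
position: [0.6677, -0.1928, 0.2694]
ee_rot: [0.001, 0.971, -0.239, 0.007]
contact_force: [0.9, -0.7, -5.1]
width: 0.0584
gripper_force: 108.7
```

```bash
python3 - <<'E'
from h import *
st(); snap('wrist','w14')
Rg=q2R(np.array([-.062,.939,-.231,-.249])); pg=np.array([.6619,-.1897,-.0001]); u=np.array([.887,-.4617,0]); 
L=Rg.inv().apply(np.array([.638,-.1758,.012])-.055*u-pg); L[1]=0; print('B end in tool',L); np.save('B2.npy',L)
print('brick x,z axes in tool',Rg.inv().apply(u),Rg.inv().apply([0,0,1]))
E
```

```text
t29.9 p [ 667.7 -192.8  269.4] yaw -27.6 z [ 0.013 -0.006 -1.   ] F [ 0.9 -0.7 -5.1] M [-0.08 -0.14 -0.  ] w 58.4 g 109 q [-0.38  0.44  1.16 -0.    1.53  1.67]
B end in tool [-0.07774795  0.          0.03045654]
brick x,z axes in tool [ 0.86840337 -0.00287601 -0.49578544] [-0.49580639 -0.00139671 -0.86843196]
```

Request:
servo_tool(series="-0.011 0.03 0 0 0 -8 0.6; -0.022 0.06 0 0 0 -16 0.6; -0.033 0.09 0 0 0 -24 0.6; -0.044 0.12 0 0 0 -32 0.6; -0.055 0.149 0 0 0 -40 0.6")

```text
clock: 30.5
position: [0.5473, -0.2993, 0.2615]
ee_rot: [-0.002, 0.994, 0.111, -0.002]
contact_force: [1.5, -1.6, -4.6]
width: 0.0584
gripper_force: 109.1
```

Request:
servo_tool(series="0 0 0 0 0 -8 0.6; 0 0 0 0 0 -16 0.6; 0 0 0 0 0 -24 0.6; 0 0 0 0 0 -32 0.6; 0 0 0 0 0 -40 0.6")

```text
clock: 31.0
position: [0.5483, -0.2985, 0.2615]
ee_rot: [-0.003, 0.896, 0.444, -0.001]
contact_force: [0.4, -0.2, -4.6]
width: 0.0583
gripper_force: 109.2
```

Request:
servo_tool(series="0 0 0 0 0 -8 0.6; 0 0 0 0 0 -16 0.6; 0 0 0 0 0 -24 0.6; 0 0 0 0 0 -32 0.6; 0 0 0 0 0 -38 0.6")

```text
clock: 31.5
position: [0.5482, -0.2984, 0.2614]
ee_rot: [-0.003, 0.703, 0.711, -0.0]
contact_force: [-0.1, -0.2, -5.1]
width: 0.0577
gripper_force: 109.2
```

Request:
servo_tool(series="0 0 0 0 0 0 0.6; 0 0 0 0 0 0 0.6")

```text
clock: 31.7
position: [0.5489, -0.2989, 0.2619]
ee_rot: [-0.001, 0.706, 0.709, 0.0]
contact_force: [-0.1, 0.6, -5.4]
width: 0.0581
gripper_force: 109.2
```

```bash
python3 - <<'E'
from fit import *
st(); snap('wrist','w15')
for fs in(['w15'],['w12'],['w12','w15']): print(fitrack(fs,[.389,-.293,-.045]))
E
```

```text
t31.7 p [ 548.9 -298.9  261.9] yaw 90.2 z [-0.002  0.002 -1.   ] F [-0.1  0.6 -5.4] M [0.11 0.   0.02] w 58.1 g 109 q [-0.61  0.34  1.34  0.    1.47 -0.61]
(array([ 0.38886079, -0.29533331, -0.04455082]), np.float64(-81.17971681690886))
(array([ 0.38922789, -0.29418115, -0.04488927]), np.float64(-129.581270492201))
(array([ 0.38903483, -0.29513825, -0.04500514]), np.float64(-209.14420066617623))
```

Request:
servo_tool(series="0 -0.03 0 0 0 -8.5 0.6; 0 -0.06 0 0 0 -17 0.6; 0 -0.08 0 0 0 -25.5 0.6; 0 -0.1 0 0 0 -34 0.6; 0 -0.12 0 0 0 -42.5 0.6")

```text
clock: 32.25
position: [0.4283, -0.2998, 0.2627]
ee_rot: [0.0, 0.398, 0.918, 0.0]
contact_force: [0.3, 0.3, -5.1]
width: 0.0584
gripper_force: 109.6
```

Request:
servo_tool(series="0 0 0 0 0 -8.5 0.6; 0 0 0 0 0 -17 0.6; 0 0 0 0 0 -25.5 0.6; 0 0 0 0 0 -34 0.6; 0 0 0 0 0 -42.5 0.6")

```text
clock: 32.75
position: [0.4291, -0.2999, 0.2628]
ee_rot: [0.0, 0.038, 0.999, -0.0]
contact_force: [-0.0, -0.2, -4.9]
width: 0.0584
gripper_force: 109.7
```

Request:
servo_tool(series="0 0 0 0 8 0 0.6; 0 0 0 0 16 0 0.6; 0 0 0 0 24 0 0.6; 0 0 0 0 32 0 0.6; 0 0 0 0 40 0 0.6")

```text
clock: 33.25
position: [0.4312, -0.3005, 0.2632]
ee_rot: [-0.342, 0.039, 0.939, 0.013]
contact_force: [-0.8, -0.2, -4.8]
width: 0.0586
gripper_force: 109.6
```

```bash
cat >> h.py <<'E'
def bplace(B,ax,tgt,yaw):
    th=np.degrees(np.arctan2(-ax[2],ax[0])); T=tool(yaw,90-th); return np.array(tgt)-T.apply(B),T
E
python3 - <<'E'
from h import *
st(); B=np.load('B2.npy'); ax=np.array([.8684,0,-.4958])
for z in(.13,.075,.008):
    p,T=bplace(B,ax,[.3351,-.2926,z],177.43); print(p); go(p,T)
E
```

```text
t33.2 p [ 431.2 -300.5  263.2] yaw 175.2 z [-0.64   0.05  -0.766] F [-0.8 -0.2 -4.8] M [-0.06 -0.74  0.04] w 58.6 g 110 q [-0.54  0.55  1.19 -0.32  2.02 -2.08]
[ 0.32301281 -0.29205747  0.21261931]
go [ 50.7  -0.2 108.4] [ 1.5 20.3 -1.5] rows 2.4
[ 0.32301281 -0.29205747  0.15761931]
go [ 1.530e+01 -1.000e-01  1.506e+02] [ 1.5 20.3 -1.5] rows 3.0
[ 0.32301281 -0.29205747  0.09061931]
go [-2.770e+01  1.000e-01  2.019e+02] [ 1.5 20.3 -1.5] rows 4.1
```

Request:
servo_tool(series="0.012 0 0.025 0.4 6 -0.5 0.6; 0.024 0 0.05 0.8 13 -1 0.6; 0.036 0 0.08 1.2 20.3 -1.5 0.6; 0.0507 0 0.108 1.5 20.3 -1.5 0.6; 0.0507 0 0.108 1.5 20.3 -1.5 0.6")

```text
clock: 33.75
position: [0.3196, -0.2903, 0.2101]
ee_rot: [-0.503, 0.018, 0.864, 0.014]
contact_force: [-0.4, -0.2, -3.6]
width: 0.0579
gripper_force: 109.7
```

Request:
servo_tool(series="0 0 0 0 0 0 0.6; 0 0 0 0 0 0 0.6")

```text
clock: 33.95
position: [0.3233, -0.2922, 0.2126]
ee_rot: [-0.499, 0.019, 0.866, 0.011]
contact_force: [-0.5, 0.2, -4.1]
width: 0.0582
gripper_force: 109.9
```

```bash
python3 - <<'E'
from h import *
st(); B=np.load('B2.npy'); ax=np.array([.8684,0,-.4958])
s=manip.get_state(); r=q2R(s['ee_rot']); print(r.apply(B)+s['position'], r.apply(ax))
for z in(.075,.008):
    p,T=bplace(B,ax,[.3351,-.2926,z],177.43); go(p,T)
snap('scene','s2'); im=cv2.imread('pics/s2.png'); u,v=proj('s2',[[.389,-.295,.1]])[0].astype(int)
a=cv2.resize(im[max(v-80,0):v+70,u-100:u+100],None,fx=4,fy=4,interpolation=cv2.INTER_CUBIC); cv2.imwrite('pics/s2c.png',a)
E
```

```text
t34.0 p [ 323.3 -292.2  212.6] yaw 177.5 z [-0.864  0.039 -0.501] F [-0.5  0.2 -4.1] M [-0.07 -1.01 -0.  ] w 58.2 g 110 q [-0.55  0.62  1.45 -0.48  2.01 -2.06]
[ 0.33588834 -0.29268328  0.13002681] [-6.27441314e-03 -2.82314389e-04  9.99948375e-01]
go [-47.4   0.1  27.8] [-0.   0.4  0. ] rows 1.1
go [-105.4    0.    61.4] [-0.   0.4  0. ] rows 2.4
```

Request:
servo_tool(series="-0.012 0 0.007 0 0.2 0 0.6; -0.024 0 0.014 0 0.4 0 0.6; -0.036 0 0.021 0 0.4 0 0.6; -0.0474 0 0.0278 0 0.4 0 0.6; -0.0474 0 0.0278 0 0.4 0 0.6")

```text
clock: 34.5
position: [0.3208, -0.2909, 0.1553]
ee_rot: [-0.505, 0.018, 0.863, 0.013]
contact_force: [-0.8, -0.1, -4.8]
width: 0.0582
gripper_force: 109.9
```

Request:
servo_tool(series="0 0 0 0 0 0 0.6; 0 0 0 0 0 0 0.6")

```text
clock: 34.7
position: [0.3214, -0.2915, 0.1578]
ee_rot: [-0.504, 0.018, 0.863, 0.012]
contact_force: [-0.5, -0.0, -5.1]
width: 0.0583
gripper_force: 109.9
```

```bash
python3 - <<'E'
from h import *
st(); B=np.load('B2.npy'); ax=np.array([.8684,0,-.4958])
s=manip.get_state(); r=q2R(s['ee_rot']); print(r.apply(B)+s['position'], r.apply(ax))
p,T=bplace(B,ax,[.3351,-.2926,.045],177.43); go(p,T)
E
```

```text
t34.7 p [ 321.4 -291.5  157.8] yaw 177.7 z [-0.87   0.039 -0.491] F [-0.5 -0.  -5.1] M [-0.   -1.07 -0.01] w 58.3 g 110 q [-0.54  0.68  1.5  -0.46  1.92 -2.  ]
[ 0.33309277 -0.29180258  0.0751061 ] [ 0.00508826 -0.0023084   0.99995249]
go [-27.1  -0.6  13.4] [ 0.  -0.3  0.1] rows 0.6
```

View pics/s2c.png

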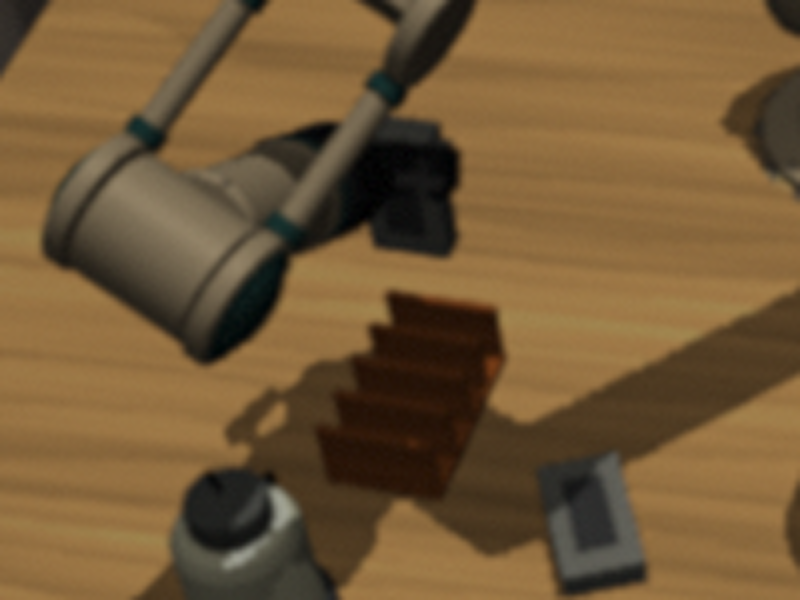

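Request:
servo_tool(series="-0.001 -0.0006 -0.0017 0 -0.3 0 0.6; -0.001 -0.0006 -0.0017 0 -0.3 0 0.6; -0.008 -0.0006 0.0025 0 -0.3 0 0.6; -0.015 -0.0006 0.0065 0 -0.3 0 0.6; -0.015 -0.0006 0.0065 0 -0.3 0 0.6")

```text
clock: 35.2
position: [0.3227, -0.2917, 0.1399]
ee_rot: [-0.502, 0.018, 0.864, 0.013]
contact_force: [-0.1, 0.9, -4.7]
width: 0.058
gripper_force: 109.9
```

```bash
python3 - <<'E'
from h import *
st(); B=np.load('B2.npy'); ax=np.array([.8684,0,-.4958])
s=manip.get_state(); r=q2R(s['ee_rot']); print(r.apply(B)+s['position'], r.apply(ax))
p,T=bplace(B,ax,[.3351,-.2926,.04],177.43); go(p,T)
E
```

```text
t35.2 p [ 322.7 -291.7  139.9] yaw 177.9 z [-0.868  0.04  -0.495] F [-0.1  0.9 -4.7] M [-0.08 -1.02  0.04] w 58.0 g 110 q [-0.54  0.7   1.52 -0.45  1.89 -1.99]
[ 0.33464826 -0.2918551   0.05729584] [ 0.00112534 -0.0040631   0.99995921]
go [-15.2  -0.5   8.2] [ 0.1 -0.1  0.2] rows 0.3
```

Centred to within 1 mm, so I'll insert it slowly.

Request:
servo_tool(series="-0.0035 -0.0005 0.0018 0 0 0 0.6; -0.007 -0.0005 0.0038 0 0 0 0.6; -0.0105 -0.0005 0.0058 0 0 0 0.6; -0.0152 -0.0005 0.0082 0 0 0 0.6; -0.0152 -0.0005 0.0082 0 0 0 0.6")

```text
clock: 35.7
position: [0.3233, -0.2923, 0.1232]
ee_rot: [-0.502, 0.018, 0.864, 0.012]
contact_force: [-0.4, 0.8, -4.2]
width: 0.0579
gripper_force: 109.9
```

```bash
python3 - <<'E'
from h import *
st(); B=np.load('B2.npy'); ax=np.array([.8684,0,-.4958])
s=manip.get_state(); r=q2R(s['ee_rot']); print(r.apply(B)+s['position'], r.apply(ax))
p,T=bplace(B,ax,[.3351,-.2926,.012],177.43); go(p,T)
E
```

```text
t35.7 p [ 323.3 -292.3  123.2] yaw 177.8 z [-0.868  0.04  -0.495] F [-0.4  0.8 -4.2] M [-0.06 -1.06  0.03] w 57.9 g 110 q [-0.55  0.72  1.52 -0.45  1.87 -1.98]
[ 0.33533431 -0.29255216  0.04058617] [ 5.26782702e-04 -3.29548013e-03  9.99962530e-01]
go [-24.7   0.1  14.4] [ 0.  -0.   0.2] rows 0.6
```

Request:
servo_tool(series="-0.005 0 0.003 0 0 0 0.6; -0.01 0 0.006 0 0 0 0.6; -0.015 0 0.0087 0 0 0 0.6; -0.02 0 0.0116 0 0 0 0.6; -0.0235 0 0.0137 0 0 0 0.6")

```text
clock: 36.2
position: [0.3231, -0.2923, 0.0961]
ee_rot: [-0.502, 0.018, 0.865, 0.012]
contact_force: [0.4, -0.6, -4.5]
width: 0.0587
gripper_force: 109.9
```

Request:
servo_tool(series="-0.0009 0 0.0005 0 0 0 0.6; -0.0018 0 0.001 0 0 0 0.6; -0.0026 0 0.0015 0 0 0 0.6; -0.0026 0 0.0015 0 0 0 0.6")

```text
clock: 36.6
position: [0.3232, -0.2924, 0.0938]
ee_rot: [-0.502, 0.018, 0.865, 0.012]
contact_force: [0.6, 0.2, -4.0]
width: 0.0585
gripper_force: 109.9
```

```bash
python3 - <<'E'
from h import *
st(); B=np.load('B2.npy'); ax=np.array([.8684,0,-.4958])
s=manip.get_state(); r=q2R(s['ee_rot']); print(r.apply(B)+s['position'], r.apply(ax))
E
```

```text
t36.6 p [ 323.2 -292.4   93.8] yaw 177.7 z [-0.867  0.039 -0.496] F [ 0.6  0.2 -4. ] M [-0.05 -1.08 -0.01] w 58.5 g 110 q [-0.55  0.75  1.54 -0.44  1.82 -1.95]
[ 0.33529901 -0.29269463  0.01115487] [-3.09499683e-04 -2.44767879e-03  9.99965056e-01]
```

Request:
servo_tool(series="-0.0009 0 0.0005 0 0 0 0.6; -0.0018 0 0.001 0 0 0 0.6; -0.0026 0 0.0015 0 0 0 0.6; -0.0026 0 0.0015 0 0 0 0.6")

```text
clock: 37.0
position: [0.3231, -0.2923, 0.0906]
ee_rot: [-0.502, 0.018, 0.865, 0.012]
contact_force: [-0.6, 0.2, -5.4]
width: 0.0583
gripper_force: 109.9
```

Request:
servo_tool(series="-0.0005 0 0.0003 0 0 0 0.6; -0.0009 0 0.0005 0 0 0 0.6; -0.0009 0 0.0005 0 0 0 0.6")

```text
clock: 37.3
position: [0.323, -0.2923, 0.0903]
ee_rot: [-0.502, 0.018, 0.864, 0.012]
contact_force: [0.3, 0.3, -0.6]
width: 0.0581
gripper_force: 110.2
```

Request:
servo_tool(series="0 0 0 0 0 0 0.3; 0 0 0 0 0 0 0.15; 0 0 0 0 0 0 0.05; 0 0 0 0 0 0 0; 0 0 0 0 0 0 0", squeeze=30)

```text
clock: 37.8
position: [0.323, -0.2923, 0.09]
ee_rot: [-0.502, 0.018, 0.865, 0.012]
contact_force: [-0.3, -0.3, -0.3]
width: 0.0853
gripper_force: 0.0
```

Request:
servo_tool(series="0.01 0 -0.02 0 0 0 0; 0.03 0 -0.04 0 0 0 0; 0.06 0 -0.07 0 0 0 0; 0.09 0 -0.1 0 0 0 0; 0.12 0 -0.12 0 0 0 0")

```text
clock: 38.3
position: [0.3685, -0.2947, 0.2553]
ee_rot: [-0.502, 0.018, 0.865, 0.012]
contact_force: [0.2, -0.2, -0.5]
width: 0.0855
gripper_force: 0.0
```

Request:
servo_tool(series="0.02 0 -0.01 0 -8 0 0; 0.04 0 -0.02 0 -16 0 0; 0.05 0 -0.02 0 -24 0 0; 0.05 0 -0.02 0 -32 0 0; 0.05 0 -0.02 0 -40 0 0")

```text
clock: 38.8
position: [0.3606, -0.2945, 0.3081]
ee_rot: [-0.173, 0.022, 0.985, 0.004]
contact_force: [-0.6, 0.3, -0.4]
width: 0.0853
gripper_force: 0.0
```

```bash
python3 - <<'E'
from fit import *
st(); snap('top','t8'); snap('wrist','w16')
# brick in top: top face 60x24 at z .118
g=cv2.imread('pics/t8.png'); 
hsv=cv2.cvtColor(g,cv2.COLOR_BGR2HSV); 
for P in ([.335,-.2926,.118],[.335,-.2926,.06],[.335,-.32,.118],[.335,-.265,.118]):
    u,v=proj('t8',[P])[0].round().astype(int); print(P,(u,v),hsv[v,u],cv2.imread('pics/top0.png')[v,u],g[v,u])
print(fitbrick('t8',[.4838,-.1366,.4286]))
p,q,T=bgrasp([.4838,-.1366],24.6,42); print(p,q); go(q+[0,0,.1],T)
E
```

```text
t38.8 p [ 360.6 -294.5  308.1] yaw 177.5 z [-0.34   0.016 -0.94 ] F [-0.6  0.3 -0.4] M [ 0.01 -0.19 -0.04] w 85.3 g 0 q [-0.68  0.24  1.42 -0.21  1.76 -2.21]
[0.335, -0.2926, 0.118] (np.int64(461), np.int64(321)) [ 20  51 116] [ 56  89 133] [ 93 108 116]
[0.335, -0.2926, 0.06] (np.int64(457), np.int64(320)) [18 53 96] [ 53  83 129] [76 88 96]
[0.335, -0.32, 0.118] (np.int64(470), np.int64(321)) [ 18  51 129] [ 89 123 149] [103 119 129]
[0.335, -0.265, 0.118] (np.int64(452), np.int64(320)) [ 19  51 141] [ 54  85 128] [113 131 141]
(array([ 0.48087868, -0.14326364,  0.43079328]), np.float64(-44.61206228095815))
[ 0.50744014 -0.1257767   0.006     ] [ 0.55002798 -0.10627846  0.05802014]
go [-224.2  196.8   80.3] [ 29.6 -19.3 152.6] rows 18.2
```

Request:
servo_tool(series="0 0 0 0 -8 0 0; 0 0 0 0 -16 0 0; 0 0 0 0 -20 0 0; 0 0 0 0 -20 0 0")

```text
clock: 39.3
position: [0.3585, -0.294, 0.3066]
ee_rot: [-0.003, 0.023, 1.0, 0.002]
contact_force: [-0.2, -0.1, 0.4]
width: 0.0854
gripper_force: 0.0
```

Request:
servo_tool(series="-0.04 0.03 0.01 0 0 8 0; -0.08 0.06 0.02 0 0 16 0; -0.12 0.1 0.03 0 0 24 0; -0.16 0.14 0.04 0 0 32 0; -0.19 0.17 0.05 0 0 40 0")

```text
clock: 39.8
position: [0.5358, -0.1531, 0.2613]
ee_rot: [-0.005, 0.354, 0.935, -0.0]
contact_force: [0.4, -1.3, 0.4]
width: 0.0857
gripper_force: 0.0
```

Request:
servo_tool(series="0 0 0 0 0 8 0; 0 0 0 0 0 16 0; 0 0 0 0 0 24 0; 0 0 0 0 0 32 0; 0 0 0 0 0 40 0")

```text
clock: 40.3
position: [0.5346, -0.1541, 0.2612]
ee_rot: [-0.005, 0.652, 0.758, -0.002]
contact_force: [-0.2, 0.4, 0.1]
width: 0.0852
gripper_force: 0.0
```

Request:
servo_tool(series="0 0 0 0 0 8 0; 0 0 0 0 0 16 0; 0 0 0 0 0 24 0; 0 0 0 0 0 32 0; 0 0 0 0 0 40 0")

```text
clock: 40.8
position: [0.5345, -0.1542, 0.2612]
ee_rot: [-0.004, 0.872, 0.489, -0.004]
contact_force: [0.3, -0.5, 0.0]
width: 0.0853
gripper_force: 0.0
```

Request:
servo_tool(series="0 0 0 0 0 8 0; 0 0 0 0 0 16 0; 0 0 0 0 0 24 0; 0 0 0 0 0 33 0; 0 0 0 0 0 33 0")

```text
clock: 41.3
position: [0.5345, -0.1542, 0.2614]
ee_rot: [-0.003, 0.974, 0.224, -0.004]
contact_force: [-0.2, -0.1, -0.3]
width: 0.0853
gripper_force: 0.0
```

```bash
python3 - <<'E'
from fit import *
st(); snap('wrist','w17'); print(proj('w17',[[.4838,-.1366,.024]])); print(fitbrick('w17',[.4838,-.1366,.4286])); print(fitbrick('w12',[.4838,-.1366,.4286]))
p,q,T=bgrasp([.4838,-.1366],24.6,42); print(p,q); go(q+[0,0,.1],T)
E
```

```text
t41.3 p [ 534.5 -154.2  261.4] yaw 25.9 z [-0.009  0.003 -1.   ] F [-0.2 -0.1 -0.3] M [-0.01 -0.04 -0.02] w 85.3 g 0 q [-0.41  0.24  1.48 -0.    1.43  0.71]
[[282.01271345 237.30368376]]
(array([ 0.48353218, -0.13688452,  0.43124715]), np.float64(-132.43719918709883))
(array([ 0.48376449, -0.1366343 ,  0.42859639]), np.float64(-140.87975786602792))
[ 0.50744014 -0.1257767   0.006     ] [ 0.55002798 -0.10627846  0.05802014]
go [ 35.7 -35.5 103.6] [  0.2 -41.6   1.5] rows 4.8
```

Request:
servo_tool(series="0.008 -0.008 0.02 0 -8.3 0.3 0; 0.015 -0.015 0.04 0 -16.6 0.6 0; 0.022 -0.022 0.06 0 -25 0.9 0; 0.03 -0.03 0.08 0 -33.3 1.2 0; 0.0357 -0.0355 0.1036 0.2 -41.6 1.5 0")

```text
clock: 41.85
position: [0.5516, -0.1056, 0.1591]
ee_rot: [0.077, 0.912, 0.199, -0.35]
contact_force: [1.3, -0.1, -0.0]
width: 0.0854
gripper_force: 0.0
```

Request:
servo_tool(series="0 0 0 0 0 0 0; 0.03 0 0.034 0 0 0 0; 0.06 0 0.067 0 0 0 0; 0.06 0 0.067 0 0 0 0; 0.06 0 0.067 0 0 0 0")

```text
clock: 42.35
position: [0.5499, -0.1076, 0.0715]
ee_rot: [0.076, 0.913, 0.198, -0.349]
contact_force: [-0.1, 0.3, 1.0]
width: 0.0851
gripper_force: 0.0
```

Request:
servo_tool(series="0 0 0 0 0 0 0; 0 0 0 0 0 0 0")

```text
clock: 42.55
position: [0.5514, -0.1075, 0.0727]
ee_rot: [0.077, 0.914, 0.197, -0.346]
contact_force: [-0.5, -0.4, 0.2]
width: 0.0856
gripper_force: 0.0
```

```bash
python3 - <<'E'
from h import *
p,q,T=bgrasp([.4836,-.1367],24.65,42,z=.004); st(); go(p,T)
E
```

```text
t42.5 p [ 551.4 -107.5   72.7] yaw 24.2 z [-0.602 -0.277 -0.749] F [-0.5 -0.4  0.2] M [ 0.15 -0.28  0.05] w 85.6 g 0 q [-0.1   0.74  1.32 -0.35  1.72  1.11]
go [ 9.7 -1.8 83.1] [ 0.  -0.5 -0.3] rows 1.7
```

Request:
servo_tool(series="0.0097 -0.0018 0.02 0 -0.5 -0.3 0; 0.0097 -0.0018 0.04 0 -0.5 -0.3 0; 0.0097 -0.0018 0.055 0 -0.5 -0.3 0; 0.0097 -0.0018 0.068 0 -0.5 -0.3 0; 0.0097 -0.0018 0.073 0 -0.5 -0.3 0")

```text
clock: 43.05
position: [0.5113, -0.123, 0.0093]
ee_rot: [0.076, 0.911, 0.199, -0.352]
contact_force: [-0.2, 0.4, -1.2]
width: 0.0853
gripper_force: 0.0
```

Request:
servo_tool(series="0 0 0 0 0 0 0; 0 0 0 0 0 0 0")

```text
clock: 43.25
position: [0.5125, -0.1227, 0.0094]
ee_rot: [0.076, 0.911, 0.199, -0.352]
contact_force: [-0.1, 0.2, -0.1]
width: 0.0856
gripper_force: 0.0
```

```bash
python3 - <<'E'
from h import *
p,q,T=bgrasp([.4836,-.1367],24.65,42,z=.004); st(); go(p,T)
E
```

```text
t43.2 p [ 512.5 -122.7    9.4] yaw 24.7 z [-0.611 -0.279 -0.741] F [-0.1  0.2 -0.1] M [ 0.1  -0.3  -0.03] w 85.6 g 0 q [-0.12  0.77  1.47 -0.36  1.56  1.15]
go [-0.9  0.7  8.1] [-0.1  0.2  0. ] rows 0.2
```

Request:
servo_tool(series="-0.0009 0.0007 0.003 0 0 0 0; -0.0009 0.0007 0.006 0 0 0 0; -0.0009 0.0007 0.008 0 0 0 0; -0.0009 0.0007 0.008 0 0 0 0; -0.0009 0.0007 0.008 0 0 0 0")

```text
clock: 43.75
position: [0.5065, -0.1257, 0.0033]
ee_rot: [0.076, 0.911, 0.199, -0.353]
contact_force: [0.4, 0.6, 0.4]
width: 0.0854
gripper_force: 0.0
```

Request:
servo_tool(series="0 0 0 0 0 0 0.3; 0 0 0 0 0 0 0.4; 0 0 0 0 0 0 0.6; 0 0 0 0 0 0 0.6; 0 0 0 0 0 0 0.6", squeeze=100)

```text
clock: 44.25
position: [0.5072, -0.1258, 0.0039]
ee_rot: [0.076, 0.911, 0.199, -0.352]
contact_force: [3.8, 1.9, 6.1]
width: 0.0577
gripper_force: 107.7
```

```bash
python3 - <<'E'
from h import *
st(); s=manip.get_state(); r=q2R(s['ee_rot']); a=np.radians(24.65); u=np.array([np.cos(a),np.sin(a),0])
L=r.inv().apply(np.array([.4836,-.1367,.012])-.055*u-s['position']); print(L, r.inv().apply(u)); L[1]=0; np.save('B1.npy',L); np.save('ax1.npy',r.inv().apply(u))
E
```

```text
t44.2 p [ 507.2 -125.8    3.9] yaw 24.7 z [-0.611 -0.28  -0.741] F [3.8 1.9 6.1] M [ 0.11 -0.1  -0.01] w 57.7 g 108 q [-0.13  0.77  1.48 -0.36  1.54  1.15]
[-6.54311504e-02  1.34632476e-05  4.84368884e-02] [ 7.40658122e-01  1.48537974e-04 -6.71882076e-01]
```

Request:
servo_tool(series="-0.004 0 -0.0045 0 0 0 0.6; -0.0135 0 -0.015 0 0 0 0.6; -0.034 0 -0.037 0 0 0 0.6; -0.06 0 -0.066 0 0 0 0.6; -0.087 0 -0.096 0 0 0 0.6")

```text
clock: 44.75
position: [0.5061, -0.1257, 0.1339]
ee_rot: [0.075, 0.911, 0.2, -0.353]
contact_force: [-0.1, -0.0, -3.5]
width: 0.0582
gripper_force: 107.4
```

Request:
servo_tool(series="-0.03 0 -0.033 0 8 0 0.6; -0.06 0 -0.066 0 16 0 0.6; -0.09 0 -0.1 0 24 0 0.6; -0.1 0 -0.11 0 32 0 0.6; -0.1 0 -0.11 0 40 0 0.6")

```text
clock: 45.25
position: [0.5073, -0.1264, 0.2862]
ee_rot: [0.005, 0.977, 0.214, -0.014]
contact_force: [-0.2, 0.4, -4.4]
width: 0.0582
gripper_force: 108.3
```

Request:
servo_tool(series="0 0 0 0 1 -8 0.6; 0 0 0 0 2 -16 0.6; 0 0 0 0 2 -24 0.6; 0 0 0 0 2 -32 0.6; 0 0 0 0 2 -40 0.6")

```text
clock: 45.75
position: [0.5047, -0.1258, 0.2814]
ee_rot: [-0.009, 0.844, 0.537, -0.004]
contact_force: [0.4, 0.5, -4.2]
width: 0.0583
gripper_force: 108.7
```

Request:
servo_tool(series="0 0 0 0 0 -8 0.6; 0 0 0 0 0 -16 0.6; 0 0 0 0 0 -24 0.6; 0 0 0 0 0 -32 0.6; 0 0 0 0 0 -40 0.6")

```text
clock: 46.25
position: [0.5048, -0.1257, 0.2812]
ee_rot: [-0.01, 0.609, 0.793, -0.001]
contact_force: [0.3, -0.4, -3.6]
width: 0.058
gripper_force: 108.7
```

Request:
servo_tool(series="0 0 0 0 0 -8 0.6; 0 0 0 0 0 -16 0.6; 0 0 0 0 0 -24 0.6; 0 0 0 0 0 -32 0.6; 0 0 0 0 0 -40 0.6")

```text
clock: 46.75
position: [0.5047, -0.1257, 0.2812]
ee_rot: [-0.01, 0.301, 0.954, 0.002]
contact_force: [-0.3, -0.6, -3.3]
width: 0.0583
gripper_force: 108.7
```

```bash
python3 - <<'E'
from h import *
st(); B=np.load('B1.npy'); ax=np.load('ax1.npy')
t=[.389+.018*.999,-.295-.018*.0449]; print(t)
for z in(.16,):
    p,T=bplace(B,ax,[*t,z],177.43); print(p); go(p,T); go(p+[0,0,.03],tool(177.43,0))
E
```

```text
t46.8 p [ 504.7 -125.7  281.2] yaw 145.0 z [-0.017  0.01  -1.   ] F [-0.3 -0.6 -3.3] M [0.08 0.06 0.01] w 58.3 g 109 q [-0.38  0.18  1.51  0.    1.47 -1.34]
[0.406982, -0.29580819999999997]
[ 0.39890329 -0.29544559  0.24100599]
go [ -11.6 -199.7   40.2] [ 13.7  45.3 -30.4] rows 6.6
go [ -11.  -199.8   10.2] [  0.2  -1.1 -32.5] rows 4.0
```

Request:
servo_tool(series="-0.003 -0.045 0.003 0 0 -8 0.6; -0.006 -0.09 0.006 0 0 -16 0.6; -0.009 -0.135 0.008 0 0 -24 0.6; -0.011 -0.175 0.01 0 -1 -32.4 0.6; -0.011 -0.2 0.01 0 -1 -32.4 0.6")

```text
clock: 47.25
position: [0.3965, -0.2961, 0.2707]
ee_rot: [-0.0, 0.025, 1.0, 0.003]
contact_force: [0.2, 0.9, -3.3]
width: 0.0578
gripper_force: 109.1
```

Request:
servo_tool(series="0 0 0 0 8 0 0.6; 0 0 0 0 16 0 0.6; 0 0 0 0 24 0 0.6; 0 0 0 0 32 0 0.6; 0 0 0 0 40 0 0.6")

```text
clock: 47.75
position: [0.3999, -0.2953, 0.2723]
ee_rot: [-0.343, 0.024, 0.939, 0.011]
contact_force: [-0.2, -0.6, -3.9]
width: 0.0582
gripper_force: 109.3
```

Request:
servo_tool(series="0 0 0 0 7.5 0 0.6; 0 0 0 0 7.5 0 0.6; 0 0 0 0 7.5 0 0.6")

```text
clock: 48.05
position: [0.4, -0.2953, 0.2707]
ee_rot: [-0.401, 0.023, 0.916, 0.013]
contact_force: [-0.6, -0.4, -3.1]
width: 0.058
gripper_force: 109.4
```

```bash
python3 - <<'E'
from h import *
st(); B=np.load('B1.npy'); ax=np.load('ax1.npy'); t=[.407,-.2958]
s=manip.get_state(); r=q2R(s['ee_rot']); print(r.apply(B)+s['position'], r.apply(ax))
for z in(.16,.075): p,T=bplace(B,ax,[*t,z],177.43); go(p,T)
E
```

```text
t48.0 p [ 400.  -295.3  270.7] yaw 177.4 z [-0.734  0.041 -0.678] F [-0.6 -0.4 -3.1] M [-0.06 -0.79 -0.02] w 58.0 g 109 q [-0.53  0.56  1.23 -0.39  2.08 -2.11]
[ 0.40874822 -0.29533587  0.18976578] [-0.00855228 -0.00461916  0.99995276]
go [-21.1  -0.3  20.9] [ 0.5  0.5 -0. ] rows 0.6
go [-83.6  -0.8  78.5] [ 0.5  0.5 -0. ] rows 2.3
```

Request:
servo_tool(series="-0.02 -0.0005 0.019 0.3 0.3 0 0.6; -0.04 -0.0008 0.038 0.5 0.5 0 0.6; -0.06 -0.0008 0.056 0.5 0.5 0 0.6; -0.076 -0.0008 0.071 0.5 0.5 0 0.6; -0.0836 -0.0008 0.0785 0.5 0.5 0 0.6")

```text
clock: 48.55
position: [0.398, -0.2958, 0.1574]
ee_rot: [-0.404, 0.022, 0.915, 0.008]
contact_force: [0.1, -0.2, -2.9]
width: 0.0581
gripper_force: 109.6
```

Request:
servo_tool(series="0 0 0 0 0 0 0.6; 0 0 0 0 0 0 0.6; 0 0 0 0 0 0 0.6")

```text
clock: 48.85
position: [0.3993, -0.2963, 0.1584]
ee_rot: [-0.404, 0.022, 0.915, 0.008]
contact_force: [-0.1, 0.8, -3.4]
width: 0.058
gripper_force: 109.5
```

```bash
python3 - <<'E'
from h import *
st(); B=np.load('B1.npy'); ax=np.load('ax1.npy'); t=[.407,-.2958]
s=manip.get_state(); r=q2R(s['ee_rot']); print(r.apply(B)+s['position'], r.apply(ax))
for z in(.058,.04): p,T=bplace(B,ax,[*t,z],177.43); go(p,T)
E
```

```text
t48.9 p [ 399.3 -296.3  158.4] yaw 177.1 z [-0.738  0.031 -0.674] F [-0.1  0.8 -3.4] M [-0.01 -0.79  0.02] w 58.0 g 110 q [-0.53  0.65  1.37 -0.37  1.88 -2.02]
[ 0.4076077  -0.29697032  0.07738279] [-0.00239947  0.00402009  0.99998904]
go [-14.    0.9  13.4] [-0.1  0.1 -0.2] rows 0.4
go [-27.3   1.   25.5] [-0.1  0.1 -0.2] rows 0.7
```

Request:
servo_tool(series="-0.007 0.0009 0.0068 0 0 -0.2 0.6; -0.014 0.0009 0.0134 0 0.1 -0.2 0.6; -0.0185 0.001 0.0175 0 0.1 -0.2 0.6; -0.023 0.001 0.0215 0 0.1 -0.2 0.6; -0.0273 0.001 0.0255 0 0.1 -0.2 0.6")

```text
clock: 49.35
position: [0.3985, -0.2949, 0.1185]
ee_rot: [-0.406, 0.019, 0.914, 0.009]
contact_force: [0.3, -0.2, -3.6]
width: 0.058
gripper_force: 109.5
```

```bash
python3 - <<'E'
from h import *
st(); B=np.load('B1.npy'); ax=np.load('ax1.npy'); t=[.407,-.2958]
s=manip.get_state(); r=q2R(s['ee_rot']); print(r.apply(B)+s['position'], r.apply(ax))
for z in(.012,): p,T=bplace(B,ax,[*t,z],177.43); go(p,T)
E
```

```text
t49.4 p [ 398.5 -294.9  118.5] yaw 177.6 z [-0.742  0.032 -0.67 ] F [ 0.3 -0.2 -3.6] M [ 0.02 -0.82 -0.06] w 58.0 g 109 q [-0.52  0.68  1.41 -0.36  1.81 -2.  ]
[ 0.40633407 -0.29513594  0.03751983] [ 2.72771291e-03 -8.47865703e-04  9.99995920e-01]
go [-19.3  -0.6  16.8] [-0.  -0.2  0.1] rows 0.5
```

Request:
servo_tool(series="-0.004 -0.0004 0.003 0 0 0 0.6; -0.008 -0.0004 0.0065 0 -0.2 0 0.6; -0.012 -0.0004 0.01 0 -0.2 0 0.6; -0.016 -0.0004 0.0135 0 -0.2 0 0.6; -0.0193 -0.0004 0.0168 0 -0.2 0 0.6")

```text
clock: 49.85
position: [0.3989, -0.2953, 0.0935]
ee_rot: [-0.405, 0.02, 0.914, 0.009]
contact_force: [7.0, 2.1, 12.5]
width: 0.0584
gripper_force: 111.7
```

Request:
servo_tool(series="-0.0007 0 0.0007 0 0 0 0.6; -0.0014 0 0.0013 0 0 0 0.6; -0.0021 0 0.002 0 0 0 0.6; -0.0021 0 0.002 0 0 0 0.6")

```text
clock: 50.25
position: [0.3984, -0.2952, 0.0935]
ee_rot: [-0.405, 0.02, 0.914, 0.009]
contact_force: [0.9, 1.6, 9.1]
width: 0.0581
gripper_force: 110.8
```

```bash
python3 - <<'E'
from h import *
st(); B=np.load('B1.npy'); ax=np.load('ax1.npy')
s=manip.get_state(); r=q2R(s['ee_rot']); print(r.apply(B)+s['position'], r.apply(ax))
E
```

```text
t50.2 p [ 398.4 -295.2   93.5] yaw 177.4 z [-0.74   0.032 -0.671] F [0.9 1.6 9.1] M [ 0.05  0.4  -0.15] w 58.1 g 111 q [-0.52  0.71  1.43 -0.36  1.77 -1.98]
[ 0.40646069 -0.29558346  0.0125207 ] [7.48049710e-04 8.88390755e-04 9.99999326e-01]
```

Request:
servo_tool(series="0.0022 0 -0.002 0 0 0 0.6; 0.0035 0 -0.0034 0 0 0 0.6; 0.0028 0 -0.0041 0 0 0 0.6; 0.0028 0 -0.0041 0 0 0 0.6; 0.0028 0 -0.0041 0 0 0 0.6")

```text
clock: 50.75
position: [0.3998, -0.2954, 0.0954]
ee_rot: [-0.405, 0.02, 0.914, 0.009]
contact_force: [-0.9, 0.1, -3.7]
width: 0.0582
gripper_force: 109.3
```

```bash
python3 - <<'E'
from h import *
st(); B=np.load('B1.npy'); ax=np.load('ax1.npy')
s=manip.get_state(); r=q2R(s['ee_rot']); print(r.apply(B)+s['position'], r.apply(ax))
snap('wrist','w18')
E
```

```text
t50.8 p [ 399.8 -295.4   95.4] yaw 177.6 z [-0.739  0.032 -0.672] F [-0.9  0.1 -3.7] M [ 0.   -0.62  0.04] w 58.2 g 109 q [-0.52  0.71  1.43 -0.36  1.77 -1.98]
[ 0.40797938 -0.29564536  0.01436911] [-8.46782270e-04 -6.61238452e-04  9.99999423e-01]
```

Request:
servo_tool(series="-0.0015 0 0.0014 0 0 0 0.6; -0.003 0 0.0028 0 0 0 0.6; -0.0042 0 0.0038 0 0 0 0.6; -0.0042 0 0.0038 0 0 0 0.6")

```text
clock: 51.2
position: [0.3997, -0.2951, 0.0935]
ee_rot: [-0.406, 0.02, 0.914, 0.008]
contact_force: [2.6, 2.2, 10.8]
width: 0.058
gripper_force: 111.2
```

```bash
python3 - <<'E'
from h import *
st(); B=np.load('B1.npy'); ax=np.load('ax1.npy')
s=manip.get_state(); r=q2R(s['ee_rot']); print(r.apply(B)+s['position'], r.apply(ax))
E
```

```text
t51.2 p [ 399.7 -295.1   93.5] yaw 177.4 z [-0.741  0.032 -0.671] F [ 2.6  2.2 10.8] M [ 0.03  0.64 -0.17] w 58.0 g 111 q [-0.52  0.71  1.43 -0.36  1.77 -1.98]
[ 0.40765325 -0.29558252  0.01246609] [0.00157978 0.00123554 0.99999799]
```

Request:
servo_tool(series="0.0005 0 -0.0005 0 0 0 0.6; 0.0005 0 -0.0005 0 0 0 0.3; 0.0005 0 -0.0005 0 0 0 0.1; 0.0005 0 -0.0005 0 0 0 0; 0.0005 0 -0.0005 0 0 0 0", squeeze=30)

```text
clock: 51.7
position: [0.4002, -0.2955, 0.0905]
ee_rot: [-0.404, 0.02, 0.914, 0.009]
contact_force: [0.5, -0.4, 0.0]
width: 0.0854
gripper_force: 0.0
```

Request:
servo_tool(series="0.01 0 -0.015 0 0 0 0; 0.03 0 -0.04 0 0 0 0; 0.06 0 -0.07 0 0 0 0; 0.09 0 -0.1 0 0 0 0; 0.12 0 -0.12 0 0 0 0")

```text
clock: 52.2
position: [0.4087, -0.296, 0.2619]
ee_rot: [-0.404, 0.019, 0.915, 0.009]
contact_force: [0.1, 0.1, -0.2]
width: 0.0857
gripper_force: 0.0
```

Request:
servo_tool(series="0.01 0 -0.02 0 -8 0 0; 0.02 0 -0.03 0 -16 0 0; 0.02 0 -0.03 0 -24 0 0; 0.02 0 -0.03 0 -32 0 0; 0.02 0 -0.03 0 -40 0 0")

```text
clock: 52.7
position: [0.4173, -0.2964, 0.2962]
ee_rot: [-0.064, 0.021, 0.998, 0.001]
contact_force: [-0.9, -0.6, -0.8]
width: 0.0853
gripper_force: 0.0
```

```bash
python3 - <<'E'
from fit import *
st(); snap('wrist','w19'); snap('top','t9'); snap('scene','s3')
# fit top faces of the standing bricks: 24 (x) x 60 (y), free height, each picture
L=np.array([[.012,.03],[-.012,.03],[-.012,-.03],[.012,-.03]])
def top(fs,x,y,zs):
    Gs=[grad(f) for f in fs]
    def cost(p):
        c,s=np.cos(p[2]),np.sin(p[2]); P=np.vstack([seg(L[i],L[(i+1)%4]) for i in range(4)])@np.array([[c,-s],[s,c]]).T+p[:2]
        return -sum(np.minimum(samp(G,f,np.c_[P,np.full(len(P),p[3])]),300).mean()/G.mean() for G,f in zip(Gs,fs))
    best=None
    for dx in(-.004,0,.004):
        for dy in(-.004,0,.004):
            for z in zs:
                q=np.array([x+dx,y+dy,-.045,z]); r=minimize(cost,q,method='Nelder-Mead',options=dict(initial_simplex=[q,q+[.002,0,0,0],q+[0,.002,0,0],q+[0,0,.03,0],q+[0,0,0,.004]]))
                if best is None or r.fun<best.fun: best=r
    return best.x.round(4),round(best.fun,2)
for fs in(['s3'],['w19'],['s3','w19']):
    for x,y in((.335,-.2926),(.407,-.2958)): print(fs,top(fs,x,y,(.114,.118,.124)))
E
```

```text
t52.7 p [ 417.3 -296.4  296.2] yaw 177.5 z [-0.127  0.004 -0.992] F [-0.9 -0.6 -0.8] M [ 0.02 -0.03  0.05] w 85.3 g 0 q [-0.7   0.21  1.44 -0.08  1.59 -2.22]
['s3'] (array([ 0.2685, -0.328 ,  0.118 ,  0.049 ]), np.float64(-5.58))
['s3'] (array([ 0.3675, -0.3154, -0.1048,  0.0752]), np.float64(-6.79))
['w19'] (array([ 0.3326, -0.2909, -0.0431,  0.1325]), np.float64(-4.15))
['w19'] (array([ 0.4103, -0.2948, -0.0417,  0.1003]), np.float64(-4.41))
['s3', 'w19'] (array([ 0.3298, -0.2984, -0.0435,  0.1092]), np.float64(-8.7))
['s3', 'w19'] (array([ 0.4081, -0.2939, -0.0419,  0.1175]), np.float64(-10.58))
```

```bash
python3 - <<'E'
from h import *
r=ray('w12',[(608,147)],.125); print(r); go([r[0][0],r[0][1],.26],tool(177.4))
E
```

```text
[[ 0.58992981 -0.34383918  0.125     ]]
go [-180.2  -39.8   12.8] [-0.  -7.7  0. ] rows 3.7
```

Request:
servo_tool(series="-0.04 -0.009 0.003 0 -3 0 0; -0.08 -0.018 0.006 0 -7.7 0 0; -0.12 -0.027 0.009 0 -7.7 0 0; -0.16 -0.035 0.012 0 -7.7 0 0; -0.18 -0.04 0.0128 0 -7.7 0 0")

```text
clock: 53.35
position: [0.5951, -0.3439, 0.2545]
ee_rot: [-0.002, 0.021, 1.0, 0.001]
contact_force: [-0.4, 0.4, -0.8]
width: 0.0853
gripper_force: 0.0
```

Request:
servo_tool(series="0 0 0 0 0 0 0; 0 0 0 0 0 0 0; 0 0 0 0 0 0 0")

```text
clock: 53.65
position: [0.5911, -0.3433, 0.258]
ee_rot: [-0.001, 0.021, 1.0, 0.001]
contact_force: [-0.6, -0.1, -0.1]
width: 0.0855
gripper_force: 0.0
```

```bash
cat > lid.py <<'E'
from fit import *
def fitlid(f,c0):
    G=grad(f); t=np.radians(np.arange(0,360,3))
    cost=lambda p:-np.minimum(samp(G,f,np.c_[p[0]+.029*np.cos(t),p[1]+.029*np.sin(t),t*0+.125]),200).mean()
    b=None
    for dx in np.arange(-.012,.013,.004):
        for dy in np.arange(-.012,.013,.004):
            q=np.array(c0)+[dx,dy]; r=minimize(cost,q,method='Nelder-Mead',options=dict(initial_simplex=[q,q+[.002,0],q+[0,.002]]))
            if b is None or r.fun<b.fun: b=r
    g=cv2.cvtColor(cv2.imread(f'pics/{f}.png'),cv2.COLOR_BGR2GRAY).astype(float); a=np.radians(np.arange(0,360,3)); 
    rr=np.linspace(.012,.025,8)
    v=np.array([samp(g,f,np.c_[b.x[0]+rr*np.cos(x),b.x[1]+rr*np.sin(x),rr*0+.125]).mean() for x in a])
    rs=np.linspace(.036,.044,6)
    w=np.array([samp(g,f,np.c_[b.x[0]+rs*np.cos(x),b.x[1]+rs*np.sin(x),rs*0+.1]).min() for x in a])
    print(f,b.x,b.fun,'lid mark',np.degrees(a[v.argsort()[:3]]),v.min(),np.median(v),'| shoulder',np.degrees(a[w.argsort()[:6]]),np.sort(w)[:6],np.median(w)); return b.x
E
python3 - <<'E'
from lid import *
st(); snap('wrist','w20'); c=fitlid('w20',[.59,-.344]); go([c[0],c[1],.16],tool(177.4))
snap('scene','s4')
E
```

```text
t53.6 p [ 591.1 -343.3  258. ] yaw 177.6 z [-0.002  0.001 -1.   ] F [-0.6 -0.1 -0.1] M [ 0.01  0.02 -0.03] w 85.5 g 0 q [-0.63  0.43  1.2  -0.    1.51 -2.16]
w20 [ 0.58665534 -0.35195101] -161.11414496562435 lid mark [228. 231. 234.] 28.33797116126982 78.48159363898542 | shoulder [165. 162.  12. 168. 354.   6.] [31.29837676 32.87754214 59.32852812 59.41333476 59.46122024 59.57730446] 96.63848357732655
go [ 3.9 -8.8 98.5] [ 0.  -0.1  0.1] rows 2.0
```

```bash
python3 - <<'E'
from lid import *
fitlid('w12',[.588,-.347]); fitlid('w19',[.588,-.347]) ; fitlid('w17',[.588,-.347])
E
```

```text
w12 [ 0.58934232 -0.35178448] -140.31597155942504 lid mark [222. 225. 228.] 25.18370141119925 122.41395658057412 | shoulder [159. 162. 240. 243. 165. 246.] [ 8.89535454  8.95852415 19.38423058 22.60790187 24.15966827 26.29776005] 121.92852642384447
w19 [ 0.58623751 -0.35173087] -127.21881009348948 lid mark [231. 228. 234.] 21.740210106538953 106.45502563537353 | shoulder [165. 162. 168. 291. 294. 297.] [  8.00313762  27.9314518   69.67561102  93.35070878  95.63654116
 102.0168508 ] 136.3831684045628
w17 [ 0.58903448 -0.35100098] -136.43879471191096 lid mark [225. 228. 231.] 13.129681541229923 98.07648275160969 | shoulder [165. 159. 162. 249. 246. 168.] [ 2.18602057  5.60593528  7.81439164  8.23606094  8.26878407 10.05299813] 109.37755197784382
```

Request:
servo_tool(series="0.0027 -0.0083 0.03 0 0 0 0; 0.0027 -0.0083 0.06 0 0 0 0; 0.0027 -0.0083 0.09 0 0 0 0; 0.0027 -0.0083 0.115 0 0 0 0; 0.0027 -0.0083 0.125 0 0 0 0")

```text
clock: 54.25
position: [0.5865, -0.3509, 0.1315]
ee_rot: [-0.002, 0.022, 1.0, 0.001]
contact_force: [0.4, 0.8, -0.3]
width: 0.0857
gripper_force: 0.0
```

Request:
servo_tool(series="0 0 0.008 0 0 0 0; 0 0 0.016 0 0 0 0; 0 0 0.024 0 0 0 0; 0 0 0.027 0 0 0 0; 0 0 0.027 0 0 0 0")

```text
clock: 54.75
position: [0.5885, -0.3518, 0.1063]
ee_rot: [-0.0, 0.021, 1.0, 0.0]
contact_force: [0.2, 0.2, -0.5]
width: 0.0856
gripper_force: 0.0
```

```bash
python3 - <<'E'
from h import *
st(); go([.588,-.3515,.104],tool(177.4))
E
```

```text
t54.8 p [ 588.5 -351.8  106.3] yaw 177.5 z [-0.     0.001 -1.   ] F [ 0.2  0.2 -0.5] M [-0.01  0.02  0.  ] w 85.6 g 0 q [-0.64  0.52  1.43  0.    1.19 -2.17]
go [0.5 0.2 2.3] [ 0.  -0.   0.1] rows 0.0
```

Request:
servo_tool(series="0 0 0.002 0 0 0 0.35; 0 0 0.002 0 0 0 0.5; 0 0 0.002 0 0 0 0.6; 0 0 0.002 0 0 0 0.6; 0 0 0.002 0 0 0 0.6", squeeze=40)

```text
clock: 55.25
position: [0.5886, -0.3523, 0.1051]
ee_rot: [0.0, 0.021, 1.0, -0.0]
contact_force: [-1.7, -2.1, 3.2]
width: 0.0565
gripper_force: 43.6
```

Request:
servo_tool(series="0 0 0 0 0 7 0.6; 0 0 0 0 0 14 0.6; 0 0 0 0 0 21 0.6; 0 0 0 0 0 28 0.6; 0 0 0 0 0 35 0.6")

```text
clock: 55.75
position: [0.5887, -0.3522, 0.1051]
ee_rot: [0.0, 0.323, 0.946, -0.0]
contact_force: [-0.5, -0.3, 2.3]
width: 0.0565
gripper_force: 43.8
```

```bash
python3 -c "
from h import *
st()"
```

```text
t55.8 p [ 588.7 -352.2  105.1] yaw 142.3 z [ 0.001 -0.    -1.   ] F [-0.5 -0.3  2.3] M [-0.13  0.21  0.17] w 56.5 g 44 q [-0.64  0.52  1.43 -0.    1.19 -1.55]
```

Turning with about 0.17 N m. I'll carry on to the stop, about 67° in all.

Request:
servo_tool(series="0 0 0 0 0 6 0.6; 0 0 0 0 0 12 0.6; 0 0 0 0 0 18 0.6; 0 0 0 0 0 23 0.6; 0 0 0 0 0 26 0.6")

```text
clock: 56.25
position: [0.5887, -0.3521, 0.1051]
ee_rot: [0.0, 0.526, 0.85, -0.0]
contact_force: [-0.4, -0.5, 1.9]
width: 0.056
gripper_force: 43.8
```

```bash
python3 -c "
from h import *
st()"
```

```text
t56.2 p [ 588.7 -352.1  105.1] yaw 116.5 z [ 0.001 -0.001 -1.   ] F [-0.4 -0.5  1.9] M [-0.11  0.07  0.94] w 56.0 g 44 q [-0.64  0.52  1.43 -0.    1.19 -1.1 ]
```

Request:
servo_tool(series="0 0 0 0 0 2 0.6; 0 0 0 0 0 4 0.6; 0 0 0 0 0 6 0.6; 0 0 0 0 0 8 0.6; 0 0 0 0 0 8 0.6")

```text
clock: 56.75
position: [0.5897, -0.3548, 0.1051]
ee_rot: [0.003, 0.583, 0.813, -0.002]
contact_force: [0.7, -5.8, 0.8]
width: 0.0563
gripper_force: 43.6
```

```bash
python3 -c "
from h import *
st()"
```

```text
t56.8 p [ 589.7 -354.8  105.1] yaw 108.7 z [ 0.003 -0.006 -1.   ] F [ 0.7 -5.8  0.8] M [-0.97 -0.1   0.88] w 56.3 g 44 q [-0.64  0.52  1.43 -0.    1.18 -0.97]
```

Request:
servo_tool(series="0 0 0 0 0 0 0.2; 0 0 0 0 0 0 0; 0 0 0 0 0 0 0; 0 0 -0.02 0 0 0 0; 0 0 -0.05 0 0 0 0")

```text
clock: 57.25
position: [0.5871, -0.3504, 0.1523]
ee_rot: [-0.003, 0.584, 0.812, 0.001]
contact_force: [0.4, -0.2, 1.0]
width: 0.0856
gripper_force: 0.0
```

Request:
servo_tool(series="0 0 -0.04 0 0 0 0; 0 0 -0.08 0 0 0 0; 0 0 -0.11 0 0 0 0; 0 0 -0.11 0 0 0 0; 0 0 -0.11 0 0 0 0")

```text
clock: 57.75
position: [0.5886, -0.3516, 0.2649]
ee_rot: [0.0, 0.584, 0.812, 0.0]
contact_force: [0.4, 0.3, -0.1]
width: 0.0853
gripper_force: 0.0
```

```bash
python3 - <<'E'
from lid import *
st(); snap('wrist','w21'); c=fitlid('w21',[.588,-.3515]); snap('top','t10')
import sys
E
```

```text
t57.8 p [ 588.6 -351.6  264.9] yaw 108.5 z [ 0.001  0.    -1.   ] F [ 0.4  0.3 -0.1] M [-0.01  0.02 -0.05] w 85.3 g 0 q [-0.64  0.43  1.18  0.    1.53 -0.96]
w21 [ 0.58838304 -0.35004373] -169.54474887439108 lid mark [168. 171. 174.] 31.540349086827437 119.97090644928392 | shoulder [165. 168. 162. 171. 279. 276.] [28.99770619 33.32883641 44.1309059  51.65199418 91.96820215 94.04938212] 135.8869674344646
```

Request:
servo_tool(series="0.04 0.01 -0.02 0 0 0 0; 0.08 0.02 -0.04 0 0 0 0; 0.12 0.03 -0.06 0 0 0 0; 0.16 0.03 -0.06 0 0 0 0; 0.2 0.03 -0.06 0 0 0 0")

```text
clock: 58.35
position: [0.5527, -0.151, 0.3232]
ee_rot: [-0.001, 0.584, 0.812, 0.0]
contact_force: [-0.6, 0.9, -0.6]
width: 0.0852
gripper_force: 0.0
```

Request:
servo_tool(series="0.04 0 0 0 0 0 0; 0.08 0 0 0 0 0 0; 0.12 0 0 0 0 0 0; 0.16 0 0 0 0 0 0; 0.16 0 0 0 0 0 0")

```text
clock: 58.85
position: [0.4997, 0.0032, 0.3233]
ee_rot: [-0.003, 0.582, 0.813, 0.0]
contact_force: [0.1, -0.3, -0.4]
width: 0.0859
gripper_force: 0.0
```

```bash
python3 - <<'E'
from fit import *
st(); snap('top','t11'); snap('scene','s5'); snap('wrist','w22')
L=np.array([[.012,.03],[-.012,.03],[-.012,-.03],[.012,-.03]])
# compare: gradient score of projected full brick wireframe, versus base height, in s5
for name,x,y in(('b2',.3353,-.2926),('b1',.4078,-.2956)):
  for f in('s5','t11'):
    G=grad(f); out=[]
    for z in np.arange(.104,.133,.002):
        best=0
        for dx in np.arange(-.008,.009,.002):
            for dy in np.arange(-.008,.009,.002):
                for yaw in(-.08,-.045,-.01):
                    P=np.vstack([seg(L[i],L[(i+1)%4],20) for i in range(4)]); P=R.from_euler('z',yaw).apply(np.c_[P,P[:,0]*0])+[x+dx,y+dy,z]
                    best=max(best,samp(G,f,P).mean())
        out.append(best)
    print(name,f,np.round(out).astype(int))
# disc bars/rim presence at post in top view and nothing black at old places
g=cv2.cvtColor(cv2.imread('pics/t11.png'),cv2.COLOR_BGR2GRAY); 
t=np.radians(np.arange(0,360,10))
for n,x,y,z in(('post',.434,.093,.052),('old1',.6675,.1566,.022),('old2',.5627,.3937,.022)):
    print(n,[int(np.median(samp(g.astype(float),'t11',np.c_[x+r*np.cos(t),y+r*np.sin(t),t*0+z]))) for r in(.02,.035,.055,.076,.095)])
E
```

```text
t58.9 p [499.7   3.2 323.3] yaw 108.8 z [-0.004  0.004 -1.   ] F [ 0.1 -0.3 -0.4] M [-0.02 -0.03 -0.03] w 85.9 g 0 q [-0.14  0.12  1.48  0.    1.54 -0.46]
b2 s5 [123 115 105  98  98  98  98  98  98  98  93  84  72  58  47]
b2 t11 [85 85 84 83 85 85 85 84 85 86 85 84 84 85 85]
b1 s5 [120 126 127 127 126 127 126 126 125 126 125 119 106  91  77]
b1 t11 [79 79 79 79 79 79 79 79 79 79 79 79 79 79 79]
post [50, 47, 48, 99, 126]
old1 [128, 128, 127, 128, 127]
old2 [128, 129, 129, 128, 129]
```

```bash
python3 - <<'E'
from fit import *
L=np.array([[.012,.03],[-.012,.03],[-.012,-.03],[.012,-.03]])
def top(fs,x,y):
    Gs=[grad(f) for f in fs]
    def cost(p):
        P=np.vstack([seg(L[i],L[(i+1)%4]) for i in range(4)]); P=R.from_euler('z',p[2]).apply(np.c_[P,P[:,0]*0])+[p[0],p[1],p[3]]
        return -sum(np.minimum(samp(G,f,P),300).mean()/G.mean() for G,f in zip(Gs,fs))
    b=None
    for dx in(-.004,0,.004):
        for dy in(-.004,0,.004):
            for z in(.112,.118,.124):
                q=np.array([x+dx,y+dy,-.045,z]); r=minimize(cost,q,method='Nelder-Mead',options=dict(initial_simplex=[q,q+[.002,0,0,0],q+[0,.002,0,0],q+[0,0,.03,0],q+[0,0,0,.004]]))
                if b is None or r.fun<b.fun: b=r
    return b.x.round(4),round(b.fun,2)
for n,fs,x,y in(('b2',['w19','w20'],.3353,-.2926),('b2',['w16','w19','s5'],.3353,-.2926),('b1',['w19','w22'],.4078,-.2956),('b1',['w19','w20','s5'],.4078,-.2956),('b2',['w19','w22'],.3353,-.2926)):
    print(n,fs,top(fs,x,y),[proj(f,[[x,y,.118]])[0].round().tolist() for f in fs])
E
```

```text
b2 ['w19', 'w20'] (array([ 0.3301, -0.2983, -0.0429,  0.1117]), np.float64(-5.82)) [[319.0, 142.0], [386.0, -187.0]]
b2 ['w16', 'w19', 's5'] (array([ 0.3352, -0.289 , -0.0295,  0.1129]), np.float64(-11.17)) [[320.0, 262.0], [319.0, 142.0], [186.0, 168.0]]
b1 ['w19', 'w22'] (array([ 0.4098, -0.295 , -0.0311,  0.1032]), np.float64(-5.49)) [[319.0, 232.0], [154.0, 429.0]]
b1 ['w19', 'w20', 's5'] (array([ 0.4177, -0.294 , -0.0499,  0.1246]), np.float64(-11.57)) [[319.0, 232.0], [384.0, -60.0], [178.0, 185.0]]
b2 ['w19', 'w22'] (array([ 0.3375, -0.2899, -0.0417,  0.1205]), np.float64(-7.13)) [[319.0, 142.0], [91.0, 409.0]]
```

```bash
python3 -c "
from rig import manip
print(manip.sign_off())"
```

```text
the job is handed in; nothing more can be done
None
```

I handed the job in at about 59 s: both black discs are stacked on the post, both bricks stand in separate rack slots, and the lid is turned to its stop. Contact forces showed each piece seated; the final camera fits were too coarse to confirm the bricks' heights on their own.

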